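# Lift a freshly painted disc with the spatula and put it up to dry

### The arm

A 6-joint arm with a two-finger parallel gripper is mounted at the origin on a cart in front of the work surface, level with it; the furniture and walls round the work are solid. World frame = base frame: x ahead of the robot, y to its left, z up, the work surface at z = 0. Lengths are in mm, angles in rad, forces in N, time in s.
With the tool pointing down it reaches from about 350 to 875 mm from the base axis. Payload 4.2 kg.
Tool frame: the origin (TCP) lies on the centre line of the jaws, within the pads' length; the fingertips stand 25 mm ahead of it and the grasp point (between the pads) lies 6 mm ahead of it; z points along the fingers, y is the direction in which the jaws open and shut (so a half turn about z gives the same grasp; the last joint's range is limited). The gripper opens to 85 mm and grips with 20 to 120 N. Pads are 22 mm wide; open, the fingers measure 114 mm over their backs; the gripper's body (76 mm by 85 mm) begins 54 mm behind the grasp point. The pads swing forward as they close: fully open they stand 13 mm farther back than shut.
Start: joints at [1.481, 0.385, 0.008, 0, -1.194, -0.259], TCP at [213.574, 587.355, 229.012] pointing down, gripper open.
Joint ranges: [-3.14, 3.14], [-1.21, 2.06], [-1.07, 1.41], [-3.16, 2.05], [-2.99, -0.16], [-3.1, 3.1]. Speed limits (rad/s): [2.79, 2.79, 3.14, 3.14, 3.14, 3.14].

### API

Orientations are given as a unit quaternion [x, y, z, w].
In Python, from bench import arm gives the robot as it stands.
- The arm moves only by the tool drive_tool, never from a script. Its argument "plan" is a list of rows, each a list of 2 entries, a list of its own where there are three numbers: the shift along the tool's x, y, z in m, then the turn about the tool's z in degrees. A call has 1 to 12 rows; each row shifts and turns the commanded pose from where the row before left it, along the tool's axes as they then stand; what a row does not reach is not made up. A row lasts 1/8 s, in which the tool goes at most 62.5 mm and 10.7 degrees, less where a joint would pass 70% of its speed; a pose out of reach is approached as far as the arm can. A call with a gripper value outside its range is refused whole. "fingers" is the closure, from -1 (fully open) to 1 (shut), so that 0 is half open, set as the call begins (left out, the last holds). The fingers move at their own pace and stop on an object; the grip force is fixed at half the most. Time passes only in rows, so rows that do not move let the fingers close. It gives the time, the measured TCP pose, the force and the opening at its end, in the units of the state.
- arm.read_state(): the state, without advancing time (a new reading comes with each control period).
- arm.get_image(name): name is "scene" or "side" or "wrist"; returns a dict with "image" (420x560x3 uint8, red, green, blue), "K" (3x3 intrinsics, pixels), "dist" ([k1, k2, p1, p2, k3] as OpenCV has them; the pictures are not rectified), "R" (3x3) and "t" (3): a world point X has camera coordinates R X + t. Camera axes: x right, y down, z forward; pixel columns grow to the right and rows downward; lengths in mm; the calibration is good to about 2 mm. A picture is of the moment at which its call begins. There is no depth.
- arm.job_done(): hands the job in, once; it reports no verdict.
The state is a dict: "clock": time; "joints": joint angles; "joint_vel": joint speeds; "joint_efforts": joint torques, N m; "position": TCP position; "ee_rot": TCP orientation; "contact_force": force on the tool from outside, world axes, zero at the start; "wrist_torque": the same for the moment, N m; "gripper_width": finger opening in mm.
Only numpy, scipy, OpenCV 4.12 (cv2) and the standard library are available. Lean on these libraries where they do the work, as an engineer would, in place of code of your own. Each camera call takes 0.05 s, during which the arm holds its last target.

### The job

The blue disc on the bench is wet with paint and no part of the robot may touch it: take the yellow-handled spatula from the rack, lay it flat on the bench with its handle side up and let go of it, then take it up again and slide its blade under the disc, which the two dowels behind it keep from running away. Lift the disc on the blade without tipping it steeply, set it down centred on the two rails of the drying stand, draw the spatula out and lay it flat on the bench again, handle side up. Leave the red- and the black-handled tool in their slots, and do not shift the cup or the tape measure.

Things in the scene. Friction and masses are not known exactly. Their poses are not given: they have to be found in the camera images.
- spatula_grip (a point): middle of the spatula's yellow handle (88 mm long, 20 mm thick along y, 16 mm along z). Axes fixed to the spatula: x along the handle to the blade's tip, y the upper side (handle side) of the blade, z across the blade. In the rack z is up (up to 6 degrees of lean); lying flat, handle side up, y points up and this point is 36 mm above the bench. Spatula 110 g, balance point about 80 mm ahead of this point
- spatula_tip (a point): middle of the blade's front edge on its underside; axes as spatula_grip, from which it is 153 mm along x and -36 mm along y. Steel blade 96 mm long, 56 mm wide, 2 mm thick, with a rounded front edge. A 7 mm wide neck rises from its rear end to the handle; the blade's upper side is free for 87 mm behind the tip
- rack: fixed wooden rack 100 x 170 mm, origin at the centre of its underside, x along the slots, z up. Slots at y = -62, 0, 62 mm, 6 mm wide, floor 15 mm and wall tops 47 mm above the bench. Three tools stand loosely on edge in them in varying order, handles out to -x, 43 mm above the bench and 36 mm to the +y side of their slot (42 mm clear between handles)
- knife_red: tool like the spatula with a red handle and a 42 mm wide blade, on edge in the rack; x towards the tip, z up; origin under the middle of the blade, 28 mm below its handle's axis; handle centre at (-106, 36, 28) mm
- knife_black: tool like the spatula with a black handle and a 48 mm wide blade, on edge in the rack; x towards the tip, z up; origin under the middle of the blade, 28 mm below its handle's axis; handle centre at (-106, 36, 28) mm
- disc_center (a point): centre of the blue disc (half-way up), 110 mm across, 10 mm thick, about 100 g, lying flat on the bench, z up. Its underside is flat to 47 mm radius and then bevelled, rising 5 mm to the rim
- stop: fixed stop: a low batten (12 mm high) with two upright dowels, 16 mm thick, 34 mm high, at x = 49 mm, y = +-41 mm. x is the way to push the disc, z up; the origin, on the bench, is where the disc's centre lies when it touches both dowels. No part is below x = 40 mm. The disc starts 10 to 40 mm short of the dowels
- stand_top (a point): centre of the fixed drying stand, level with its rail tops, 50 mm above the bench. x runs along the rails away from the open end by which the blade leaves, z up. Rails 130 mm long, 12 mm wide, 74 mm clear between them; floor between them 42 mm below this point, with a 12 mm high cross bar at the far end. Base plate 130 x 134 mm
- old_cup: cup, black above and white below, 80 mm across and 94 mm high; origin at the centre of its underside
- tape_measure: yellow tape measure, 71 x 76 x 37 mm; origin at the centre of its underside
There are look-alikes about, which are no part of the job. There is more than one size of the part that bears disc_center; the job needs the largest.

How it is judged:
By the outcome, as a careful person would: the job done as asked, in the order asked, and still so for the second after the job is handed in, with the robot touching nothing.
It also fails if it takes over 72 s, if anything falls off the work surface, if the arm or the gripper's body presses on something with over 40 N, if the wrist force passes 120 N, or if a joint passes its speed limit or range.

## Working session

There is one attempt and no reset: what is moved stays moved. The work goes in short steps, Python scripts to look and compute and a tool call to move; the robot and the scene stay as the last step left them, time stands still between calls to the robot, and variables do not carry over. Pictures are saved under pics/ and viewed, and the job is handed in when it is done.

Besides the shell and the picture viewer there is one more tool, called after ">>>" as a command line: name --argument value ..., lists and objects as JSON in quotes. drive_tool: Moves the arm, as the interface text tells. Its arguments: {"type":"object","properties":{"plan":{"type":"array"},"fingers":{"type":"number"}},"required":["plan"]}

```bash
ls; mkdir -p pics
cat > look.py <<'E'
import sys,cv2,json,numpy as np
from bench import arm
def snap(name,tag):
    d=arm.get_image(name); cv2.imwrite(f'pics/{tag}_{name}.png',d['image'][:,:,::-1])
    np.savez(f'pics/{tag}_{name}.npz',**{k:np.array(d[k]) for k in ('image','K','dist','R','t')})
if __name__=='__main__':
    for n in sys.argv[2:]: snap(n,sys.argv[1])
    s=arm.read_state(); print(s)
E
python3 look.py a scene side wrist
```

```text
pics
{'clock': 0.15, 'joints': array([ 1.48060839e+00,  3.85405768e-01,  6.93961222e-03, -3.26697232e-04,
       -1.19399441e+00, -2.58596346e-01]), 'joint_vel': array([ 7.45080497e-04, -1.61606020e-03,  4.26333329e-03,  9.91312811e-04,
       -9.35030675e-05,  1.82958495e-03]), 'joint_efforts': array([-1.90892865e-04, -3.92677259e+01,  1.88582397e+01,  4.18854117e+00,
       -3.41081577e-03,  6.10273432e-07]), 'position': array([213.4412325 , 586.95924855, 228.16097687]), 'ee_rot': array([ 9.84821385e-01, -1.73568787e-01, -8.13160407e-05,  8.41939288e-04]), 'contact_force': array([-0.07182973, -0.02717   ,  0.49029826]), 'wrist_torque': array([-0.01729012,  0.03973375,  0.01063853]), 'gripper_width': 85.1305633329569}
```

View pics/a_scene.png

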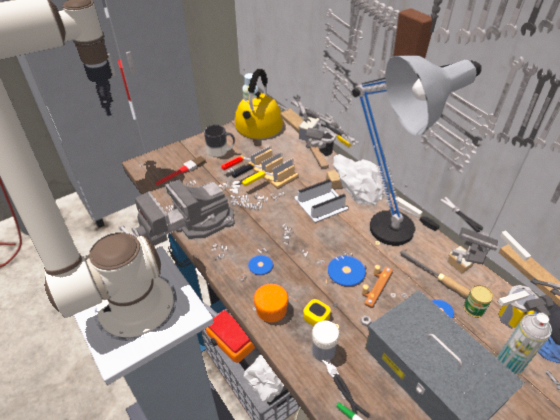

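View pics/a_side.png

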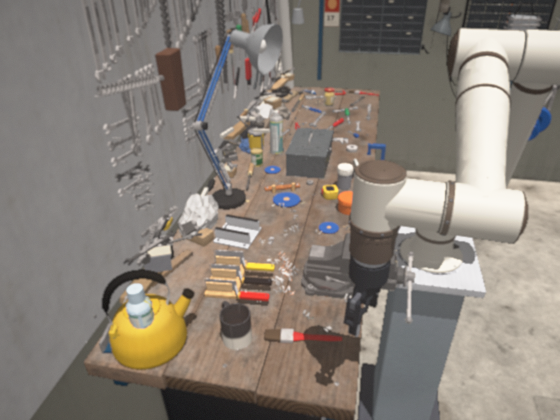

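View pics/a_wrist.png

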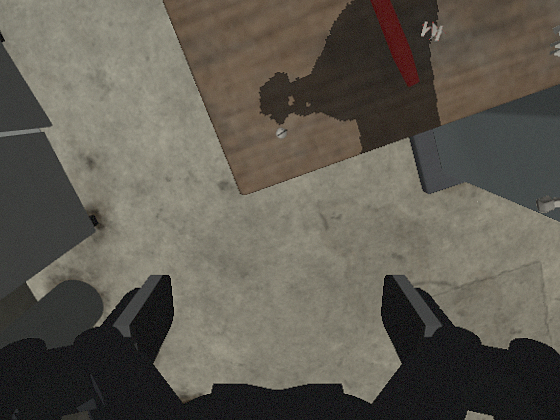

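```bash
cat > geo.py <<'E'
import cv2,numpy as np
class Cam:
    def __init__(s,tag,name):
        d=np.load(f'pics/{tag}_{name}.npz'); s.im=d['image'];s.K=d['K'];s.dist=d['dist'];s.R=d['R'];s.t=d['t'].reshape(3)
        s.c=-s.R.T@s.t
    def ray(s,uv):
        u=cv2.undistortPoints(np.array(uv,float).reshape(-1,1,2),s.K,s.dist).reshape(-1,2)
        d=np.c_[u,np.ones(len(u))]@s.R
        return d/np.linalg.norm(d,axis=1,keepdims=True)
    def plane(s,uv,z):
        d=s.ray(uv); return s.c+d*((z-s.c[2])/d[:,2])[:,None]
    def proj(s,X):
        return cv2.projectPoints(np.array(X,float).reshape(-1,1,3),cv2.Rodrigues(s.R)[0],s.t,s.K,s.dist)[0].reshape(-1,2)
def tri(c1,p1,c2,p2):
    a=c1.ray([p1])[0];b=c2.ray([p2])[0]
    A=np.c_[a,-b];k=np.linalg.lstsq(A,c2.c-c1.c,rcond=None)[0]
    x=c1.c+a*k[0];y=c2.c+b*k[1];return (x+y)/2,np.linalg.norm(x-y)
def blobs(im,lo,hi,amin=15):
    h=cv2.cvtColor(im,cv2.COLOR_RGB2HSV);m=cv2.inRange(h,np.array(lo),np.array(hi))
    n,l,st,ce=cv2.connectedComponentsWithStats(m)
    return [(st[i,4],ce[i],st[i,:4],l==i) for i in range(1,n) if st[i,4]>=amin]
E
python3 - <<'E'
from geo import *
for n in('scene','side','wrist'):
    c=Cam('a',n);print(n,c.c.round(),c.R[2].round(2))
s=Cam('a','scene');d=Cam('a','side')
cv2.imwrite('pics/cs.png',cv2.resize(s.im[120:330,180:420,::-1],None,fx=3,fy=3,interpolation=3)[:600,:720])
cv2.imwrite('pics/cd.png',cv2.resize(d.im[170:345,190:400,::-1],None,fx=3.4,fy=3.4,interpolation=3))
for c,z in((s,10),(d,10)):
    for a,ce,bb,m in blobs(c.im,(100,120,80),(125,255,255),60): print('blue',a,ce.round(1),bb,c.plane([ce],z).round(1))
    for a,ce,bb,m in blobs(c.im,(22,150,120),(34,255,255),30): print('yel',a,ce.round(1),bb,c.plane([ce],43).round(1))
E
```

```text
scene [ -91. -816. 1048.] [ 0.43  0.57 -0.7 ]
side [ 234. 1247.  905.] [ 0.18 -0.81 -0.55]
wrist [284. 562. 374.] [-0.27  0.1  -0.96]
blue 251 [380.9 151.7] [365  92  34 124] [[1026.2  101.6   10. ]]
blue 97 [367.1 120.2] [360  97  15  48] [[1134.2  292.6   10. ]]
blue 333 [260.3 264.7] [249 255  24  20] [[347.3 -88.9  10. ]]
blue 799 [346.2 270.9] [328 256  37  30] [[ 536.2 -254.3   10. ]]
blue 172 [444.4 307.1] [432 300  22  18] [[ 669.9 -505.9   10. ]]
blue 151 [548.6 348.8] [541 337  17  25] [[ 786.3 -746.4   10. ]]
yel 1513 [258.7 117.7] [235  93  47  46] [[750.2 525.3  43. ]]
yel 59 [342.8 140.4] [337 135  14  12] [[923.  208.8  43. ]]
yel 156 [253.1 177.7] [242 171  23  15] [[526.2 222.3  43. ]]
yel 356 [315.5 312.7] [304 299  27  27] [[ 360.5 -329.    43. ]]
yel 43 [502.3 309.8] [499 305   9  11] [[ 762.8 -611.8   43. ]]
yel 173 [515.9 316.8] [509 307  16  20] [[ 773.1 -646.1   43. ]]
yel 102 [393.3 366.6] [383 354  21  24] [[ 416.1 -554.4   43. ]]
blue 246 [215.5  76.3] [199  38  31  82] [[ 1402.4 -1914.4    10. ]]
blue 273 [541.5 122.1] [530 108  21  31] [[ -681.  -1307.5    10. ]]
blue 67 [377.6 147.6] [369 144  16  15] [[ 192.2 -808.9   10. ]]
blue 218 [286.6 199. ] [274 193  26  14] [[ 534.7 -243.4   10. ]]
blue 128 [328.5 227.5] [320 223  18  10] [[347.7 -72.3  10. ]]
yel 102 [254.4 141.5] [249 136  11  12] [[ 786.1 -705.3   43. ]]
yel 125 [330.3 192.6] [323 185  15  14] [[ 364.4 -267.2   43. ]]
yel 173 [259.8 266.4] [246 263  28   8] [[526.  226.7  43. ]]
yel 2764 [144.9 337.9] [109 298  77  71] [[745.2 561.7  43. ]]
yel 84 [179.6 304.7] [174 298  12  15] [[704.6 431.3  43. ]]
```

View pics/cs.png

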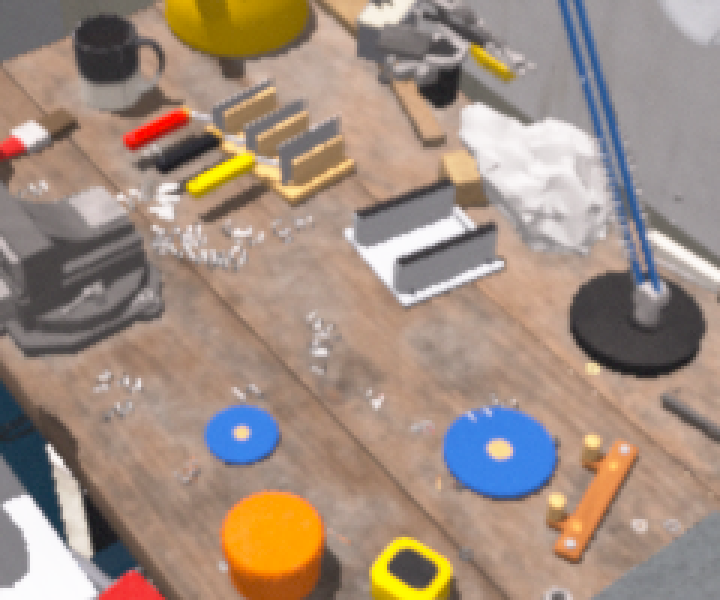

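View pics/cd.png

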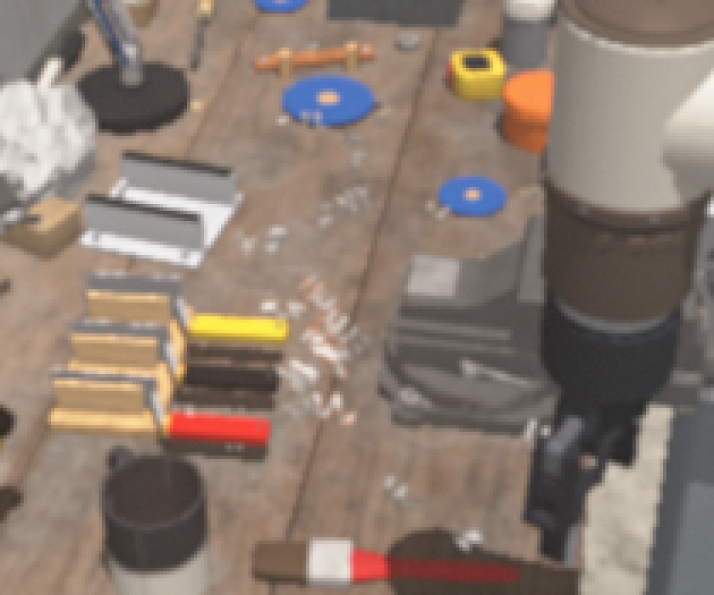

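>>> drive_tool --plan '[[[0.04, 0.0266, -0.007], 0], [[0.04, 0.0266, -0.007], 0], [[0.04, 0.0266, -0.007], 0], [[0.04, 0.0266, -0.007], 0], [[0.04, 0.0266, -0.007], 0], [[0.04, 0.0266, -0.007], 0], [[0.04, 0.0266, -0.007], 0], [[0.04, 0.0266, -0.007], 0], [[0.04, 0.0266, -0.007], 0], [[0.04, 0.0266, -0.007], 0], [[0, 0, 0], -10], [[0, 0, 0], -10]]' --fingers -0.1

```text
clock: 1.65
position: [498.8, 199.7, 298.6]
ee_rot: [1.0, 0.002, -0.0, 0.0]
contact_force: [0.2, 0.3, -0.7]
gripper_width: 46.7
```

```bash
python3 look.py b wrist side scene| head -c 300
```

```text
{'clock': 1.8, 'joints': array([ 6.84287082e-01,  1.91901717e-01, -8.76879439e-02, -1.95377858e-04,
       -1.29185016e+00,  8.83736774e-01]), 'joint_vel': array([ 0.00655886, -0.00269749,  0.0001723 ,  0.00173197, -0.0003514 ,
       -0.0178861 ]), 'joint_efforts': array([-1.45407133e-01, -2.983483
```

View pics/b_wrist.png

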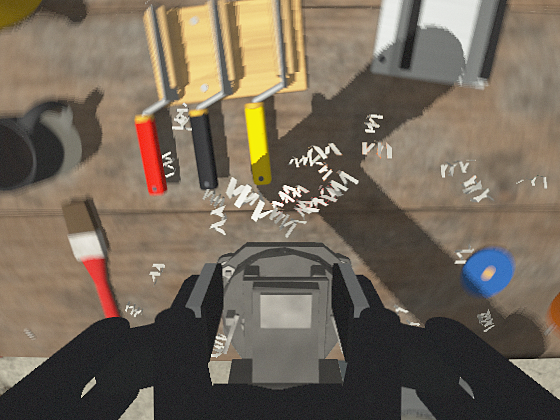

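Run:
```python
from geo import *
w=Cam('b','wrist');print(w.c)
B=[b for b in blobs(w.im,(22,150,100),(34,255,255),300) if b[1][1]>80]
for a,ce,bb,m in B:
    print(a,ce,bb)
    ys,xs=np.nonzero(m); P=w.plane(np.c_[xs,ys],51)[:,:2]
    r=cv2.minAreaRect(P.astype(np.float32)); print('rect z51',r)
    r=cv2.minAreaRect(w.plane(np.c_[xs,ys],43)[:,:2].astype(np.float32)); print('rect z43',r)
cv2.imwrite('pics/cw.png',cv2.resize(w.im[0:200,130:330,::-1],None,fx=3,fy=3,interpolation=3))
for n in('scene','side'):
    c=Cam('b',n)
    for a,ce,bb,m in blobs(c.im,(22,150,100),(34,255,255),60):
        print(n,a,ce.round(1),c.plane([ce],45).round(1))
cv2.imwrite('pics/cs2.png',cv2.resize(Cam('b','scene').im[120:220,180:320,::-1],None,fx=5,fy=5,interpolation=3))
```

```text
[573.72461544 200.53324699 444.15014401]
1477 [257.74881517 143.07582938] [245 103  27  82]
rect z51 ((530.9357299804688, 220.4763946533203), (87.31597900390625, 20.59710693359375), 5.898862361907959)
rect z43 ((530.0650634765625, 220.88221740722656), (89.0927734375, 21.016212463378906), 5.898873329162598)
scene 1263 [261.  119.7] [[748.1 505.5  45. ]]
scene 60 [342.8 140.4] [[920.8 206.5  45. ]]
scene 153 [253.2 177.8] [[525.1 220.   45. ]]
scene 356 [315.6 312.7] [[ 359.7 -330.    45. ]]
scene 174 [516.  316.8] [[ 771.6 -646.4   45. ]]
scene 130 [393.2 366. ] [[ 416.  -553.7   45. ]]
side 120 [330.6 192.7] [[ 363.1 -263.4   45. ]]
side 183 [259.5 266.3] [[526.4 229.1  45. ]]
side 2791 [145.1 337.7] [[743.9 562.5  45. ]]
side 90 [180.1 304.7] [[702.3 432.8  45. ]]
```

View pics/cw.png

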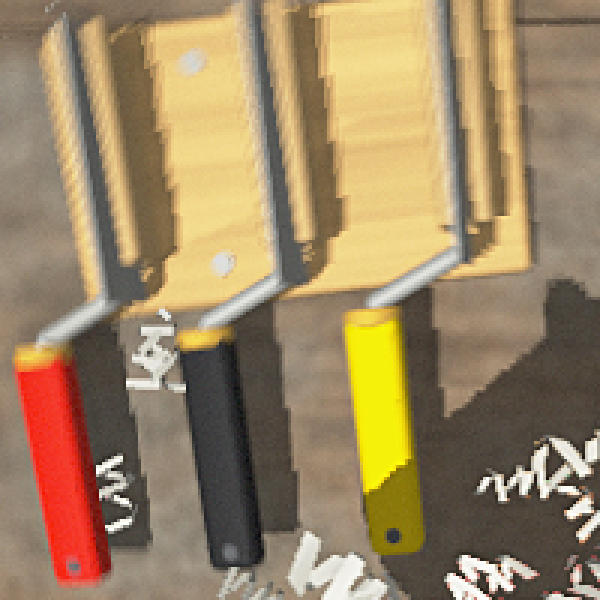

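View pics/b_scene.png

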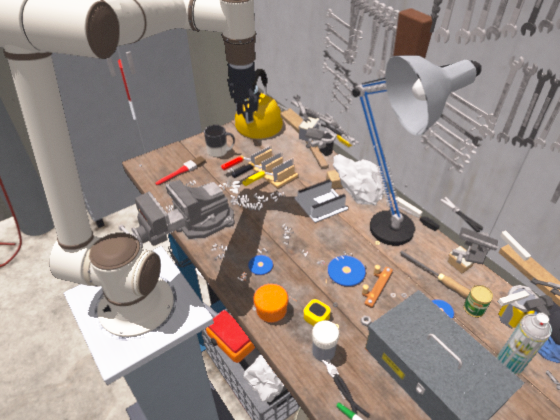

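Run:
```python
from geo import *
w=Cam('b','wrist')
for p in ((437,10),(447,110),(458,225)):
    print(w.plane([[130+p[0]/3,p[1]/3]],71).round(1))
g=np.array([530.5,220.7,43]);a=np.radians(5.9);x=np.array([np.cos(a),np.sin(a),0]);y=np.array([-np.sin(a),np.cos(a),0])
for q in(57,80,105,153):
    P=g+q*x-36*y+[0,0,28]; print(q,P,w.proj([P]))
```

```text
[[664.4 201.8  71. ]]
[[635.6 198.5  71. ]]
[[601.  194.7  71. ]]
57 [590.8985919  190.74987318  71.        ] [[286.58934044  85.85185056]]
80 [613.77675669 193.11410153  71.        ] [[284.41302789  61.06145056]]
105 [638.64432712 195.68391495  71.        ] [[281.9591048   33.22191478]]
153 [686.39006234 200.61795671  71.        ] [[276.98454318 -22.83463104]]
```

>>> drive_tool --plan '[[[0.04, 0.0014, 0], 0], [[0.04, 0.0014, 0], 0], [[0.039, 0.0013, 0], -5.7], [[0, 0, 0.045], 0], [[0, 0, 0.045], 0], [[0, 0, 0.045], 0], [[0, 0, 0.045], 0], [[0, 0, 0], 0], [[0, 0, 0], 0]]'

```text
clock: 2.92
position: [618.8, 197.3, 120.9]
ee_rot: [0.999, 0.05, 0.001, -0.0]
contact_force: [-0.2, 0.1, 1.1]
gripper_width: 46.9
```

```bash
python3 look.py c wrist side| head -c 10; python3 -c "
from geo import *
d=Cam('c','side');cv2.imwrite('pics/c2.png',cv2.resize(d.im[200:330,180:360,::-1],None,fx=4,fy=4,interpolation=3))"
```

```text
{'clock':
```

View pics/c_wrist.png

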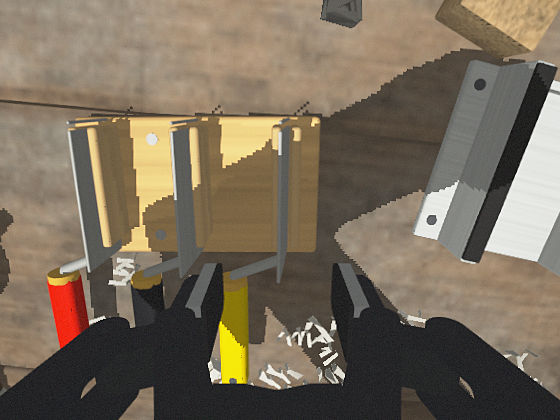

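View pics/c2.png

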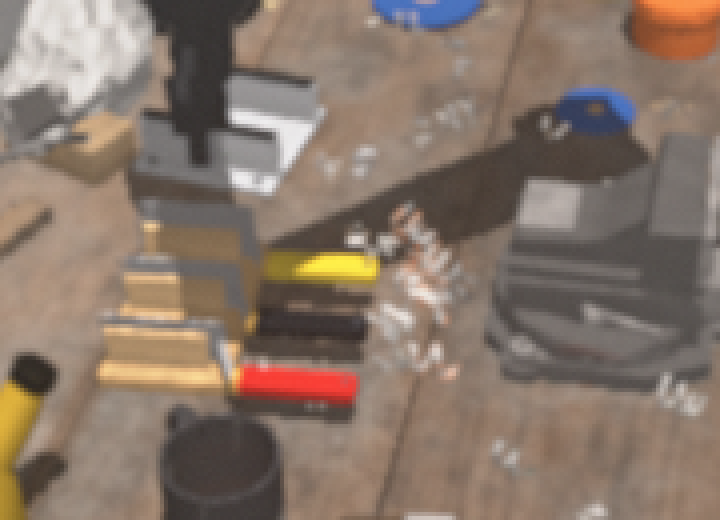

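Run:
```python
from geo import *
w=Cam('c','wrist');print(w.c)
print(w.plane([[284,125],[280,280],[278,282]],71).round(1))
print(w.proj([[618.8,197.3,96],[618.8,197.3,71]]))
B=[b for b in blobs(w.im,(22,150,60),(34,255,255),300) if b[1][1]>80]
for a,ce,bb,m in B:
    ys,xs=np.nonzero(m);print(a,bb,w.plane([[bb[0]+bb[2]/2,bb[1]]],47))
```

```text
[692.87148416 204.9375282  266.70707629]
[[683.2 200.1  71. ]
 [592.5 193.   71. ]
 [591.  194.   71. ]]
[[277.23464405 256.00643969]
 [277.1820645  238.70060386]]
2522 [218 285  31  99] [[573.26123378 222.59276612  47.        ]]
```

>>> drive_tool --plan '[[[0, 0.0015, 0.02], 0], [[0, 0, 0.015], 0], [[0, 0, 0.008], 0], [[0, 0, 0], 0], [[0, 0, 0], 0]]'

```text
clock: 3.65
position: [618.2, 195.3, 76.7]
ee_rot: [0.999, 0.05, 0.001, -0.0]
contact_force: [-0.5, 0.5, -0.2]
gripper_width: 46.8
```

>>> drive_tool --plan '[[[0, 0, 0], 0], [[0, 0, 0], 0], [[0, 0, 0], 0], [[0, 0, 0], 0], [[0, 0, 0], 0], [[0, 0, 0], 0]]' --fingers 1

```text
clock: 4.4
position: [617.7, 195.1, 76.0]
ee_rot: [0.999, 0.05, -0.0, 0.0]
contact_force: [0.1, -0.0, -0.2]
gripper_width: -0.1
```

```bash
python3 look.py d wrist side| head -c 10; python3 -c "
from geo import *
d=Cam('d','side');cv2.imwrite('pics/d2.png',cv2.resize(d.im[200:330,180:360,::-1],None,fx=4,fy=4,interpolation=3))"
```

```text
{'clock':
```

View pics/d2.png

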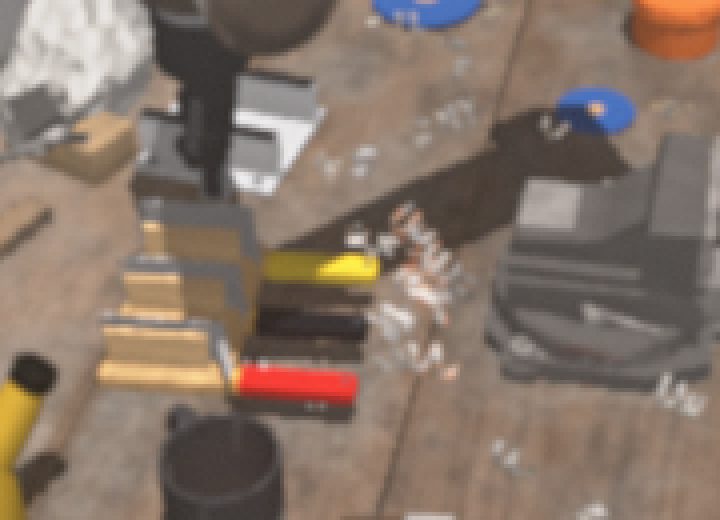

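View pics/d_wrist.png

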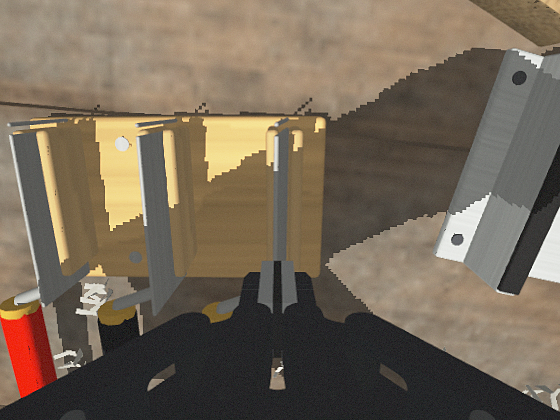

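Run:
```python
from geo import *
d=Cam('d','side')
for z in (76,71,51,45): print(z,((d.proj([[617.7,195.1,z]])-[180,200])*4).round())
print(((d.proj([[591,193,71],[683,200,71],[601,195,47]])-[180,200])*4).round())
```

```text
76 [[214. 194.]]
71 [[214. 199.]]
51 [[216. 219.]]
45 [[217. 225.]]
[[248. 201.]
 [133. 193.]
 [237. 225.]]
```

```bash
python3 -c "
from geo import *
d=Cam('d','side');a=cv2.resize(d.im[230:270,210:260,::-1],None,fx=8,fy=8,interpolation=0)
w=Cam('d','wrist');b=cv2.resize(w.im[110:310,230:330,::-1],None,fx=2.9,fy=2.9,interpolation=3)
h=580;o=np.zeros((h,700,3),np.uint8);o[:a.shape[0],:a.shape[1]]=a;o[:b.shape[0],405:405+b.shape[1]]=b;cv2.imwrite('pics/d3.png',o)"
```

```text
(no output)
```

View pics/d3.png

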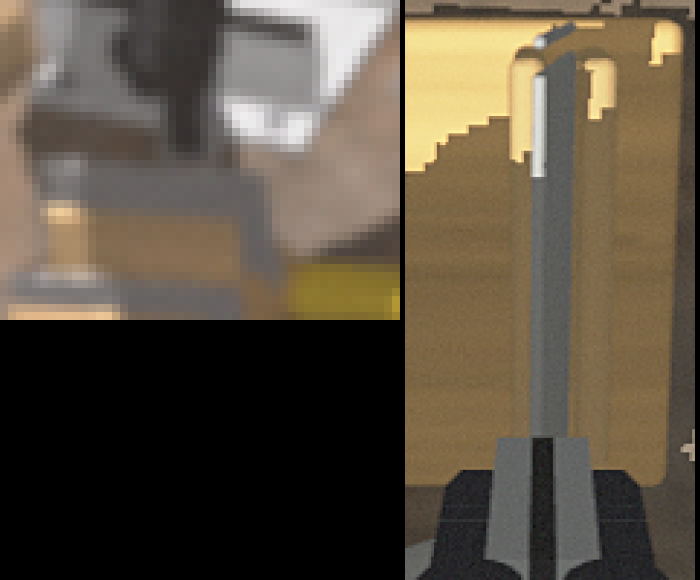

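```bash
python3 - <<'E'
from geo import *
w=Cam('d','wrist');print(w.K.round(),w.c)
for z in (76,71,66,61,56,51):
  for dx in(0,11): print(z,dx,w.proj([[617.7+dx,195.1+dx*.1,z]]).round(1))
print(w.proj([[629,196,71],[683,200,71],[591,193,71]]))
E
python3 look.py e scene |head -c 10;python3 -c "
from geo import *
d=Cam('e','scene');cv2.imwrite('pics/e2.png',cv2.resize(d.im[110:210,200:320,::-1],None,fx=6,fy=6,interpolation=0))"
```

```text
[[359.   0. 277.]
 [  0. 359. 213.]
 [  0.   0.   1.]] [692.19016994 202.90045581 221.57005106]
76 0 [[277.4 278.3]]
76 11 [[277.4 255.6]]
71 0 [[277.4 273.3]]
71 11 [[277.4 251.2]]
66 0 [[277.4 268.5]]
66 11 [[277.4 246.9]]
61 0 [[277.4 264.1]]
61 11 [[277.4 243. ]]
56 0 [[277.3 259.8]]
56 11 [[277.4 239.2]]
51 0 [[277.3 255.8]]
51 11 [[277.3 235.6]]
[[277.9225124  250.58633423]
 [281.45564535 128.06068543]
 [276.19853955 323.28674974]]
{'clock':
```

View pics/e2.png

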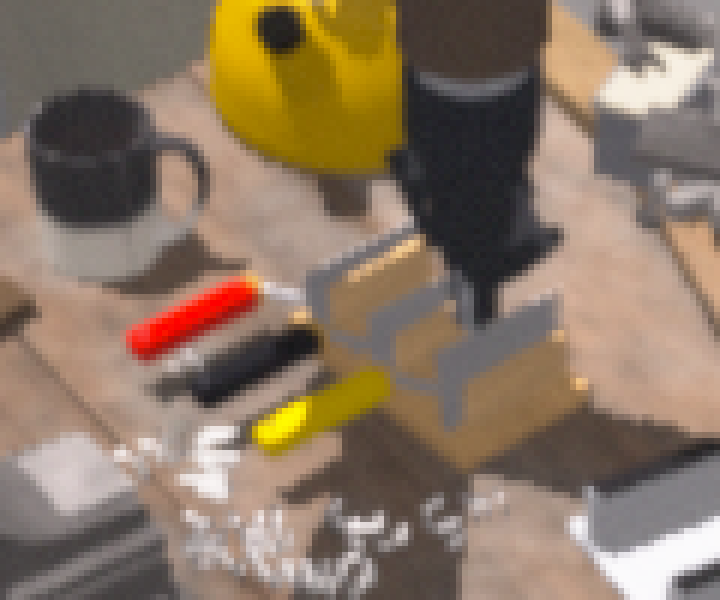

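>>> drive_tool --plan '[[[0, 0, 0], 0], [[0, 0, 0], 0], [[0, 0, 0], 0], [[0, 0, 0.005], 0], [[0, 0, 0.005], 0], [[0, 0, 0], 0]]' --fingers -0.1

```text
clock: 5.3
position: [617.3, 194.9, 65.1]
ee_rot: [0.999, 0.05, -0.001, 0.0]
contact_force: [0.5, -0.5, -0.8]
gripper_width: 47.0
```

```bash
python3 look.py f wrist scene side|head -c 10;python3 -c "
from geo import *
d=Cam('f','scene');a=cv2.resize(d.im[140:200,240:310,::-1],None,fx=6,fy=6,interpolation=0)
d=Cam('f','side');b=cv2.resize(d.im[230:290,210:270,::-1],None,fx=6,fy=6,interpolation=0);cv2.imwrite('pics/f2.png',np.hstack([a,b]))"
```

```text
{'clock':
```

View pics/f2.png

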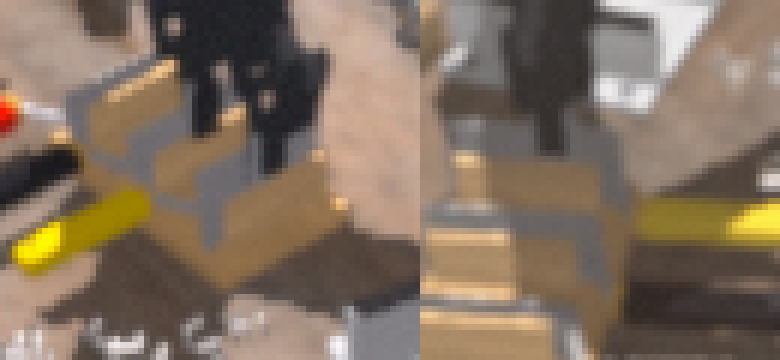

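View pics/f_wrist.png

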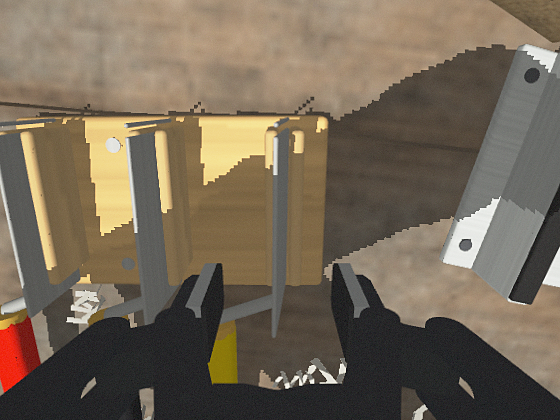

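Run:
```python
from geo import *
def aty(c,uv,y):
    d=c.ray([uv])[0];return (c.c+d*((y-c.c[1])/d[1])).round(1)
c=Cam('f','side');
for y in (195,218,225,233): print(y,aty(c,(231.7,255.5),y))
for y in(195,202,208): print('closed',y,aty(c,(233.7,249),y))
s=Cam('f','scene');
for y in(158,165,172): print('scn',y,aty(s,(240+275/6,140+172/6),y))
```

```text
195 [625.6 195.   46.8]
218 [617.1 218.   65.5]
225 [614.5 225.   71.2]
233 [611.5 233.   77.8]
closed 195 [616.9 195.   73.7]
closed 202 [614.4 202.   79.3]
closed 208 [612.2 208.   84. ]
scn 158 [618.6 158.   81.4]
scn 165 [623.7 165.   74.5]
scn 172 [628.8 172.   67.5]
```

>>> drive_tool --plan '[[[0, 0, 0.005], 0], [[0, 0, 0.005], 0], [[0, 0, 0.002], 0], [[0, 0, 0], 0]]'

```text
clock: 5.95
position: [617.6, 195.0, 53.7]
ee_rot: [0.999, 0.05, -0.0, 0.0]
contact_force: [0.6, 0.1, -0.1]
gripper_width: 47.0
```

```bash
python3 look.py g scene side|head -c 10;python3 -c "
from geo import *
d=Cam('g','scene');a=cv2.resize(d.im[140:200,240:310,::-1],None,fx=6,fy=6,interpolation=0)
d=Cam('g','side');b=cv2.resize(d.im[230:290,210:270,::-1],None,fx=6,fy=6,interpolation=0);cv2.imwrite('pics/g2.png',np.hstack([a,b]))"
```

```text
{'clock':
```

View pics/g2.png

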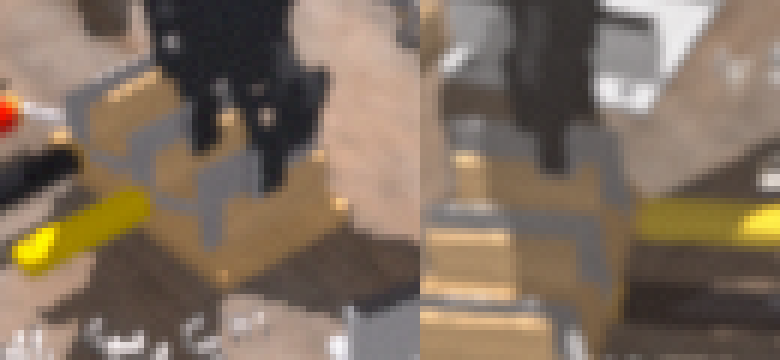

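>>> drive_tool --plan '[[[0, 0, 0], 0], [[0, 0, 0], 0], [[0, 0, 0], 0], [[0, 0, 0], 0], [[0, 0, 0], 0], [[0, 0, 0], 0]]' --fingers 1

```text
clock: 6.8
position: [617.8, 194.3, 54.3]
ee_rot: [0.999, 0.05, -0.0, 0.001]
contact_force: [1.9, -6.5, 2.6]
gripper_width: 0.7
```

>>> drive_tool --plan '[[[0, 0, -0.005], 0], [[0, 0, -0.01], 0], [[0, 0, -0.01], 0], [[0, 0, -0.01], 0], [[0, 0, 0], 0]]'

```text
clock: 7.42
position: [619.3, 196.9, 91.3]
ee_rot: [0.999, 0.05, 0.003, -0.002]
contact_force: [-0.4, 0.5, -0.5]
gripper_width: 0.8
```

```bash
python3 look.py h scene side wrist|head -c 10;python3 -c "
from geo import *
d=Cam('h','scene');a=cv2.resize(d.im[130:200,230:310,::-1],None,fx=5,fy=5,interpolation=0)
d=Cam('h','side');b=cv2.resize(d.im[220:290,200:280,::-1],None,fx=5,fy=5,interpolation=0);cv2.imwrite('pics/h2.png',np.hstack([a,b]))"
```

```text
{'clock':
```

View pics/h2.png

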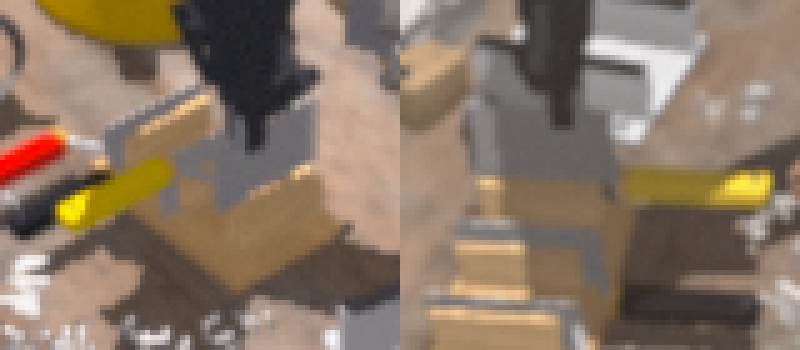

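View pics/h_wrist.png

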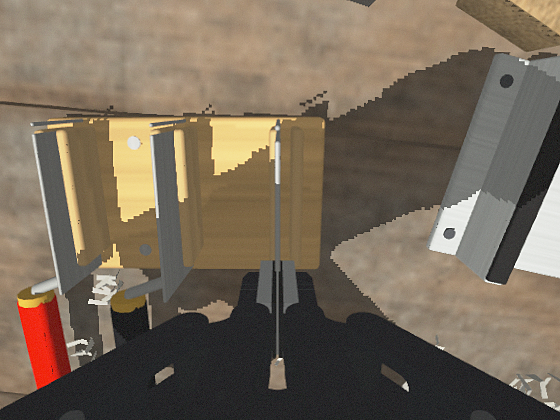

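>>> drive_tool --plan '[[[0, 0, -0.03], 0], [[0, 0, -0.04], 0], [[0, 0, -0.04], 0], [[0, 0, 0], 10], [[0, 0, 0], 10], [[0, 0, 0], 10], [[0, 0, 0], 10], [[0, 0, 0], 10], [[0, 0, 0], 10], [[0, 0, 0], 10], [[0, 0, 0], 10], [[0, 0, 0], 10]]'

```text
clock: 9.07
position: [617.6, 195.6, 198.6]
ee_rot: [0.74, -0.673, -0.0, -0.0]
contact_force: [-0.2, 0.5, -1.5]
gripper_width: 0.7
```

Run:
```python
from geo import *
s=Cam('b','scene');d=Cam('b','side')
f=lambda p:[180+p[0]/3,120+p[1]/3]
for n,p,z in (('dowel1',(592,440),34),('dowel2',(557,500),34),('dischub',(500,450),10),('rail1 near',(358,237),50),('rail1 far',(452,185),50),('rail2 near',(397,264),50),('rail2 far',(494,228),50)):
    print(n,s.plane([f(p)],z).round())
```

```text
dowel1 [[ 604. -308.   34.]]
dowel2 [[ 529. -340.   34.]]
dischub [[ 539. -253.   10.]]
rail1 near [[585.  37.  50.]]
rail1 far [[724.  44.  50.]]
rail2 near [[593. -21.  50.]]
rail2 far [[715. -38.  50.]]
```

>>> drive_tool --plan '[[[0.02, 0.006, -0.007], 0], [[0.0386, 0.011, -0.007], 0], [[0.0386, 0.011, -0.007], 0], [[0.0386, 0.011, -0.007], 0], [[0.0386, 0.011, -0.007], 0], [[0.0386, 0.011, -0.007], 0], [[0.0386, 0.011, -0.007], 0], [[0.0386, 0.011, -0.007], 0], [[0.0386, 0.011, -0.007], 0], [[0.0386, 0.011, -0.007], 0], [[0.02, 0.006, 0], 0], [[0, 0, 0], 0]]'

```text
clock: 10.58
position: [545.1, -202.6, 268.9]
ee_rot: [0.741, -0.672, -0.0, -0.0]
contact_force: [-0.3, 0.2, -1.2]
gripper_width: 1.2
```

```bash
python3 look.py i scene side wrist|head -c 10
```

```text
{'clock':
```

View pics/i_wrist.png

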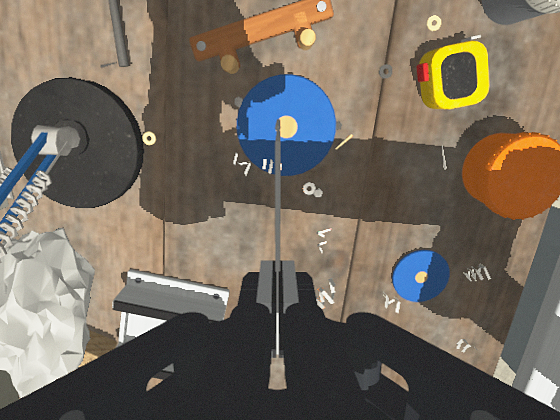

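View pics/i_side.png

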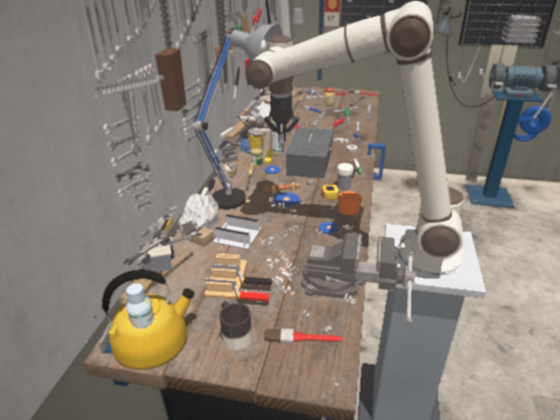

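View pics/i_scene.png

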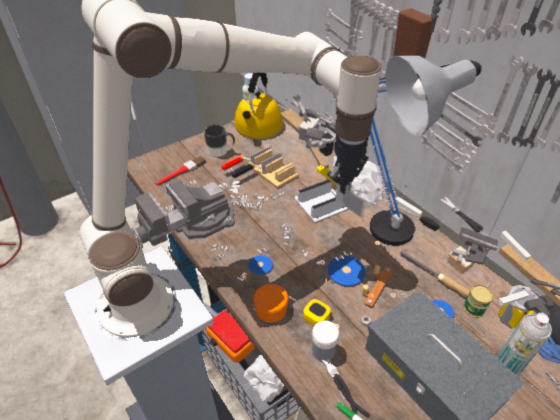

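Run:
```python
from geo import *
w=Cam('i','wrist');print(w.c)
B=sorted(blobs(w.im,(100,120,50),(125,255,255),800),key=lambda b:-b[0])
for a,ce,bb,m in B[:2]:
    ys,xs=np.nonzero(m)
    P=w.plane(np.c_[xs,ys],9)[:,:2].astype(np.float32)
    h=cv2.convexHull(P); print('disc',a,bb,cv2.minEnclosingCircle(h),cv2.fitEllipse(h))
for a,ce,bb,m in blobs(w.im,(12,60,120),(30,200,255),60):
    print('tan',a,ce.round(1),bb,w.plane([ce],34).round(1),w.plane([ce],10).round(1))
for n in('scene','side'):
    c=Cam('a',n)
    for a,ce,bb,m in blobs(c.im,(12,60,120),(30,200,255),4):
        if 320<ce[0]<400 and 255<ce[1]<300 and n=='scene' or (n=='side' and 260<ce[0]<310 and 180<ce[1]<210): print(n,a,ce.round(1),c.plane([ce],34).round(1),c.plane([ce],10).round(1))
i=w.im[0:200,180:400,::-1]
cv2.imwrite('pics/i2.png',cv2.resize(i,None,fx=3,fy=3,interpolation=3))
cv2.imwrite('pics/i3.png',cv2.resize(w.im[240:380,100:300,::-1],None,fx=4,fy=4,interpolation=3))
```

```text
[ 553.90523443 -274.4107455   414.24374041]
disc 7102 [237  74  99 102] ((541.9494018554688, -252.05653381347656), 54.71715545654297) ((541.84423828125, -251.98504638671875), (108.63196563720703, 108.81913757324219), 9.292195320129395)
disc 2162 [392 250  57  52] ((354.223388671875, -87.71883392333984), 36.1834716796875) ((354.2953796386719, -87.55506896972656), (70.747802734375, 71.88115692138672), 60.05388641357422)
tan 10594 [71.  45.7] [  0   0 154 113] [[ 762.3 -310.8   34. ]] [[ 775.5 -313.1   10. ]]
tan 10876 [331.1  49.2] [234   0 161 140] [[ 506.5 -331.5   34. ]] [[ 503.5 -335.1   10. ]]
tan 6507 [416.8  70.6] [375   0 106 145] [[ 418.5 -321.2   34. ]] [[ 409.9 -324.1   10. ]]
tan 4698 [538.8  80.7] [490  12  70 132] [[ 290.9 -326.4   34. ]] [[ 274.3 -329.7   10. ]]
tan 82 [519.6  35.2] [514  29  13  15] [[ 322.7 -365.7   34. ]] [[ 308.1 -371.5   10. ]]
tan 398 [227.6  56.4] [213  30  26  44] [[ 606.9 -314.7   34. ]] [[ 610.2 -317.2   10. ]]
tan 403 [227.4 116.8] [219 100  19  33] [[ 603.4 -256.9   34. ]] [[ 606.5 -255.8   10. ]]
tan 320 [287.2 126.4] [279 116  18  22] [[ 54
[... 1534 characters left out ...]
9] [[ 469.7 -220.5   34. ]] [[ 482.9 -206.4   10. ]]
scene 32 [346.  269.3] [[ 524.9 -262.8   34. ]] [[ 539.4 -249.7   10. ]]
scene 14 [325.9 281.3] [[ 451.6 -261.7   34. ]] [[ 464.4 -248.6   10. ]]
scene 5 [335.4 285.2] [[ 464.3 -287.5   34. ]] [[ 477.5 -275.    10. ]]
scene 8 [330.  289.4] [[ 443.2 -289.6   34. ]] [[ 455.9 -277.1   10. ]]
scene 4 [391.2 288.8] [[ 580.7 -387.    34. ]] [[ 596.6 -376.8   10. ]]
scene 4 [356.  292.5] [[ 493.8 -339.2   34. ]] [[ 507.7 -327.9   10. ]]
side 11 [281.2 185.6] [[ 569.1 -304.9   34. ]] [[ 578.4 -347.6   10. ]]
side 4 [286.5 189. ] [[ 542.3 -281.1   34. ]] [[ 550.8 -323.2   10. ]]
side 7 [285.7 198.4] [[ 530.8 -207.    34. ]] [[ 539.  -247.1   10. ]]
```

View pics/i2.png

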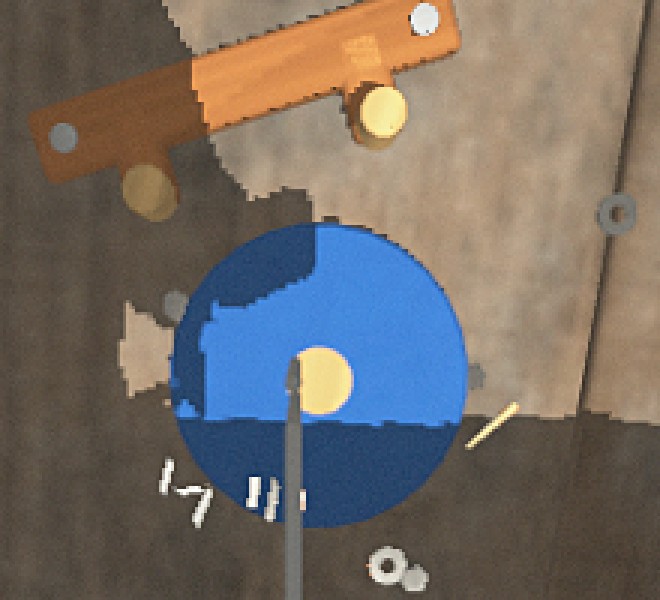

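Run:
```python
from geo import *
w=Cam('i','wrist');f=lambda p:[180+p[0]/3,p[1]/3]
d1=w.plane([f((383,110))],34)[0];d2=w.plane([f((149,190))],34)[0];s=w.plane([f((425,18)),f((63,137))],12)
print(d1,d2,np.linalg.norm(d1-d2),s,np.linalg.norm(s[0]-s[1]))
v=(d2-d1)[:2];v/=np.linalg.norm(v);x=np.array([v[1],-v[0]]);vs=(s[1]-s[0])[:2];print(v,np.degrees(np.arctan2(*x[::-1])),np.degrees(np.arctan2(vs[1],vs[0])))
m=(d1+d2)[:2]/2;o=m-49*x;print('mid',m,'origin',o)
dc=np.array([541.9,-252.]);print('disc in stop',(dc-o)@x,(dc-o)@v)
```

```text
[ 530.68990201 -340.38142907   34.        ] [ 604.43705272 -308.50581914   34.        ] 80.3411273609876 [[ 518.77902687 -374.15188941   12.        ]
 [ 638.08691172 -324.83013682   12.        ]] 129.10076167655902
[0.91792527 0.39675333] -66.62463019653221 22.46014919357478
mid [ 567.56347736 -324.44362411] origin [ 548.12256413 -279.46528607]
disc in stop -27.679903068905 5.185094915344762
```

View pics/i3.png

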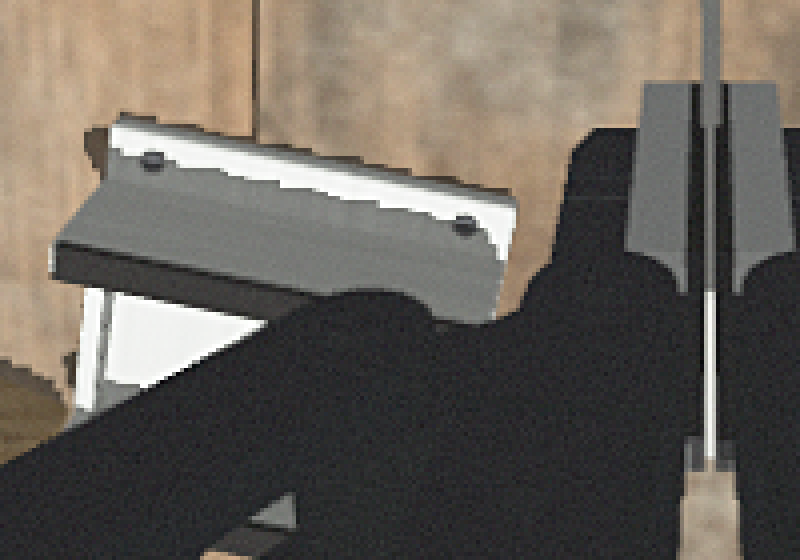

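>>> drive_tool --plan '[[[-0.0358, 0.0109, 0.01], 0], [[-0.0358, 0.0109, 0.02], 0], [[-0.0358, 0.0109, 0.02], 0], [[0, 0, 0.03], -8.7], [[0, 0, 0.04], -8.7], [[0, 0, 0.03], 0], [[0, 0, 0.015], 0], [[0, 0, 0], 0]]'

```text
clock: 11.72
position: [502.5, -97.3, 103.5]
ee_rot: [0.835, -0.551, -0.001, 0.001]
contact_force: [-0.0, -0.4, -0.3]
gripper_width: 1.1
```

```bash
python3 look.py j scene side wrist|head -c 10
python3 - <<'E'
from geo import *
w=Cam('i','wrist');print(w.plane([[309.3,188.7],[318,193]],0))
d=Cam('j','scene');a=cv2.resize(d.im[180:290,240:380,::-1],None,fx=2.8,fy=2.8,interpolation=0)
d=Cam('j','side');b=cv2.resize(d.im[130:240,230:370,::-1],None,fx=2.8,fy=2.8,interpolation=0);cv2.imwrite('pics/j2.png',np.hstack([a,b]))
E
```

```text
{'clock': [[ 506.39164112 -182.71738672    0.        ]
 [ 495.46582297 -178.57482916    0.        ]]
```

View pics/j2.png

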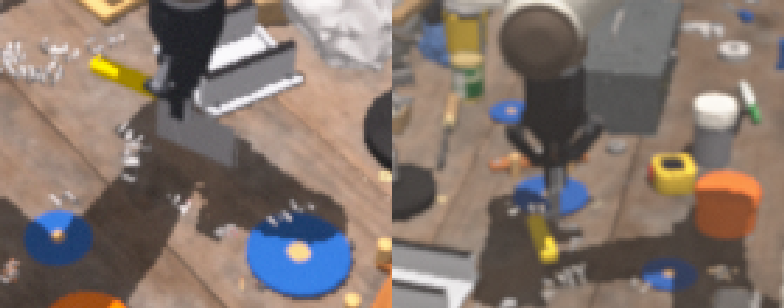

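View pics/j_wrist.png

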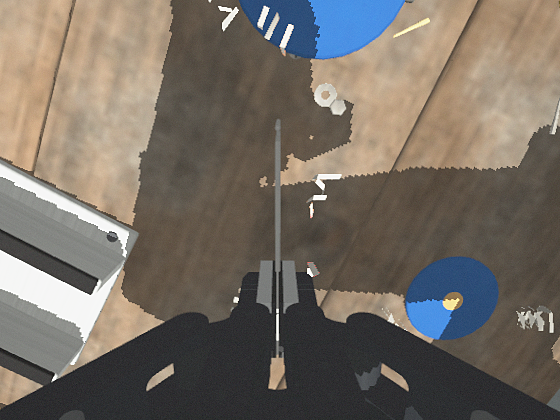

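>>> drive_tool --plan '[[[0, 0, 0.02], 0], [[0, 0, 0.02], 0], [[0, 0, 0.012], 0], [[0, 0, 0.005], 0], [[0, 0, 0.002], 0], [[0, 0, 0.002], 0], [[0, 0, 0], 0]]'

```text
clock: 12.75
position: [502.8, -97.8, 43.3]
ee_rot: [0.834, -0.551, 0.0, -0.0]
contact_force: [0.5, 0.1, -1.4]
gripper_width: 0.7
```

>>> drive_tool --plan '[[[0, 0, 0.002], 0], [[0, 0, 0.001], 0], [[0, 0, 0], 0]]'

```text
clock: 13.12
position: [502.6, -97.8, 39.9]
ee_rot: [0.834, -0.551, -0.0, 0.0]
contact_force: [-0.2, 0.8, -1.8]
gripper_width: 0.7
```

```bash
python3 look.py k scene side wrist|head -c 10
python3 - <<'E'
from geo import *
d=Cam('k','scene');a=cv2.resize(d.im[180:290,240:380,::-1],None,fx=2.8,fy=2.8,interpolation=0)
d=Cam('k','side');b=cv2.resize(d.im[150:260,230:370,::-1],None,fx=2.8,fy=2.8,interpolation=0);cv2.imwrite('pics/k2.png',np.hstack([a,b]))
E
```

```text
{'clock':
```

View pics/k2.png

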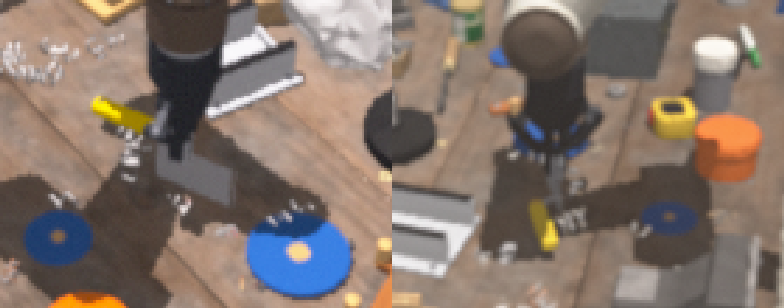

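>>> drive_tool --plan '[[[0, 0, 0.0015], 0], [[0, 0, 0], 0], [[0, 0, 0], 0]]'

```text
clock: 13.65
position: [503.0, -97.8, 39.3]
ee_rot: [0.835, -0.551, 0.0, -0.0]
contact_force: [-1.2, 0.5, 5.0]
gripper_width: 1.0
```

>>> drive_tool --plan '[[[0, 0, 0.001], 0], [[0, 0, 0], 0], [[0, 0, 0], 0]]'

```text
clock: 14.02
position: [503.3, -97.7, 39.2]
ee_rot: [0.835, -0.551, 0.001, -0.0]
contact_force: [-2.7, 1.9, 11.3]
gripper_width: 0.9
```

>>> drive_tool --plan '[[[0, 0, -0.001], 0], [[0, 0, -0.002], 0], [[0, 0, -0.003], 0], [[0, 0, -0.003], 0], [[0, 0, 0], 0]]' --fingers 0.75

```text
clock: 14.65
position: [502.9, -97.8, 46.8]
ee_rot: [0.834, -0.551, 0.0, -0.0]
contact_force: [0.5, 0.3, 0.6]
gripper_width: 11.0
```

```bash
python3 look.py l scene wrist|head -c 10
python3 - <<'E'
from geo import *
d=Cam('l','scene');a=cv2.resize(d.im[200:270,260:340,::-1],None,fx=5,fy=5,interpolation=0)
d=Cam('l','wrist');b=cv2.resize(d.im[50:400,100:500,::-1],None,fx=1,fy=1,interpolation=0);cv2.imwrite('pics/l2.png',np.hstack([a,b]))
E
```

```text
{'clock':
```

View pics/l2.png

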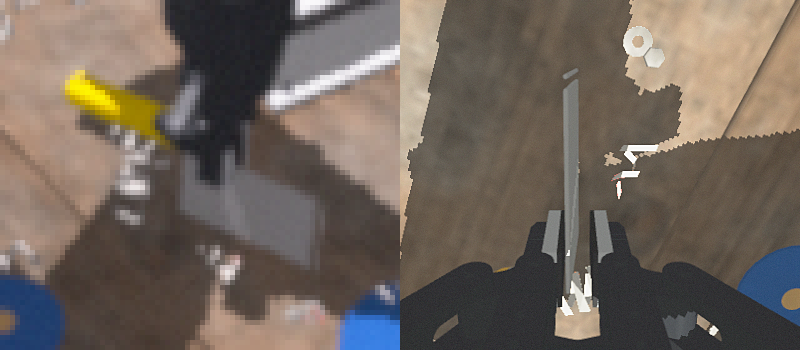

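>>> drive_tool --plan '[[[0, 0.01, 0], 0], [[0, 0.02, 0], 0], [[0, 0.015, 0], 0], [[0, 0, 0], 0], [[0, 0, 0], 0]]'

```text
clock: 15.38
position: [461.9, -115.5, 46.8]
ee_rot: [0.834, -0.551, 0.0, -0.0]
contact_force: [-0.0, -0.2, -0.8]
gripper_width: 10.5
```

```bash
python3 look.py m scene wrist|head -c 10
python3 - <<'E'
from geo import *
d=Cam('m','scene');a=cv2.resize(d.im[200:270,260:340,::-1],None,fx=5,fy=5,interpolation=0)
d=Cam('m','wrist');b=cv2.resize(d.im[50:400,100:500,::-1],None,fx=1,fy=1,interpolation=0);cv2.imwrite('pics/m2.png',np.hstack([a,b]))
E
```

```text
{'clock':
```

View pics/m2.png

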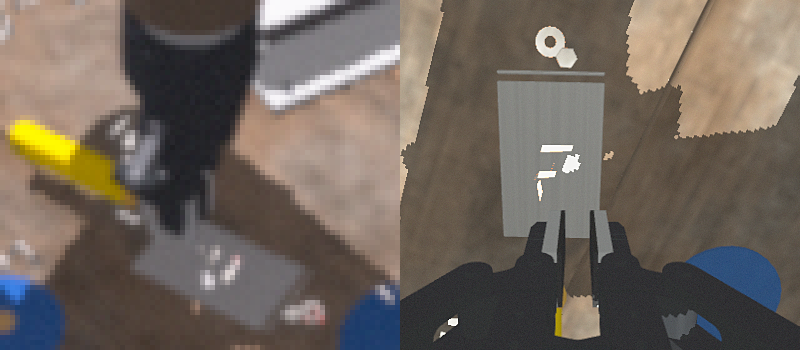

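>>> drive_tool --plan '[[[0, 0, -0.02], 0], [[0, 0, -0.04], 0], [[-0.03, 0, -0.04], 0], [[-0.05, 0, -0.04], 0], [[-0.05, 0, 0], 0], [[-0.02, 0, 0], 0], [[0, 0, 0], 0], [[0, 0, 0], 0]]' --fingers 0.1

```text
clock: 16.48
position: [403.2, 21.3, 185.5]
ee_rot: [0.834, -0.551, 0.0, 0.0]
contact_force: [0.7, -0.2, 0.9]
gripper_width: 38.4
```

```bash
python3 look.py n scene side wrist|head -c 10
cat > handle.py <<'E'
from geo import *
import sys
w=Cam(sys.argv[1],'wrist')
hz=float(sys.argv[2]) if len(sys.argv)>2 else 46
for a,ce,bb,m in blobs(w.im,(22,130,50),(34,255,255),1000):
    ys,xs=np.nonzero(m); P=w.plane(np.c_[xs,ys],hz)[:,:2].astype(np.float32)
    r=cv2.minAreaRect(P); print('h',a,bb,r)
    q=P-P.mean(0); v=np.linalg.svd(q,full_matrices=False)[2][0]; print(P.mean(0),np.degrees(np.arctan2(v[1],v[0])))
E
python3 handle.py n
```

```text
{'clock': h 2394 [244  63  22 115] ((443.5320129394531, -27.718505859375), (16.560375213623047, 85.69412231445312), 21.646589279174805)
[444.21365  -28.857185] -68.20341
```

View pics/n_wrist.png

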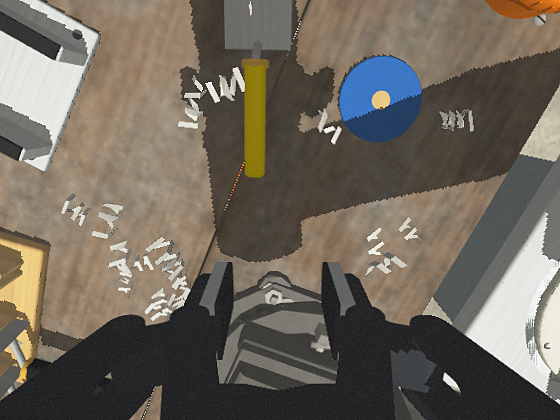

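>>> drive_tool --plan '[[[0.03, -0.006, 0], 0], [[0.03, -0.006, 0], 0], [[0.021, -0.0054, 0], 1.4], [[0, 0, 0.03], 0], [[0, 0, 0.04], 0], [[0, 0, 0.035], 0], [[0, 0, 0.02], 0], [[0, 0, 0], 0], [[0, 0, 0], 0]]'

```text
clock: 17.75
position: [451.4, -46.6, 61.2]
ee_rot: [0.828, -0.561, 0.0, -0.0]
contact_force: [0.2, -0.6, -0.3]
gripper_width: 38.4
```

```bash
python3 look.py o scene side wrist|head -c 10
python3 - <<'E'
from geo import *
d=Cam('o','scene');a=cv2.resize(d.im[180:260,230:310,::-1],None,fx=5,fy=5,interpolation=0)
d=Cam('o','side');b=cv2.resize(d.im[180:260,240:320,::-1],None,fx=5,fy=5,interpolation=0);cv2.imwrite('pics/o2.png',np.hstack([a,b]))
E
python3 handle.py o
```

```text
{'clock': h 4555 [262 217  34 150] ((444.380126953125, -28.35283660888672), (16.064773559570312, 84.71133422851562), 21.809803009033203)
[445.30447  -30.633179] -68.24763
```

View pics/o2.png

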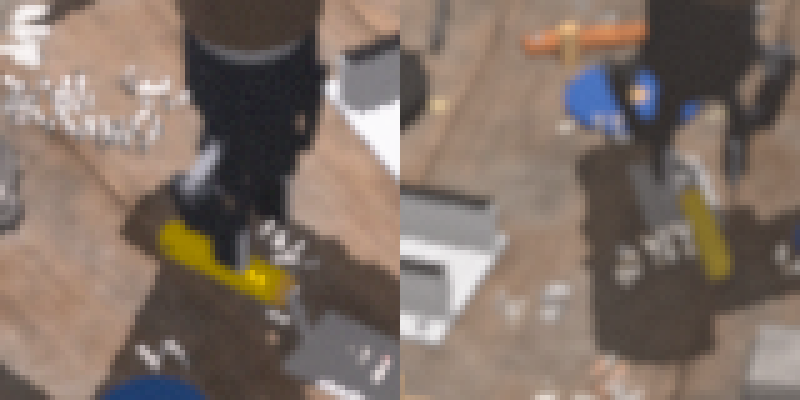

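View pics/o_wrist.png

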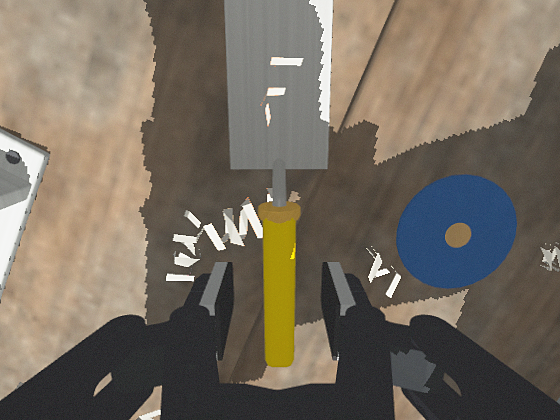

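>>> drive_tool --plan '[[[0, 0, 0.015], 0], [[0, 0, 0.01], 0], [[0, 0, 0.005], 0], [[0, 0, 0], 0]]'

```text
clock: 18.4
position: [450.6, -46.3, 30.4]
ee_rot: [0.828, -0.561, -0.0, 0.0]
contact_force: [-0.5, -0.4, 0.6]
gripper_width: 38.2
```

```bash
python3 look.py p scene side |head -c 10
python3 - <<'E'
from geo import *
d=Cam('p','scene');a=cv2.resize(d.im[180:260,230:310,::-1],None,fx=5,fy=5,interpolation=0)
d=Cam('p','side');b=cv2.resize(d.im[180:260,240:320,::-1],None,fx=5,fy=5,interpolation=0);cv2.imwrite('pics/p2.png',np.hstack([a,b]))
E
```

```text
{'clock':
```

View pics/p2.png

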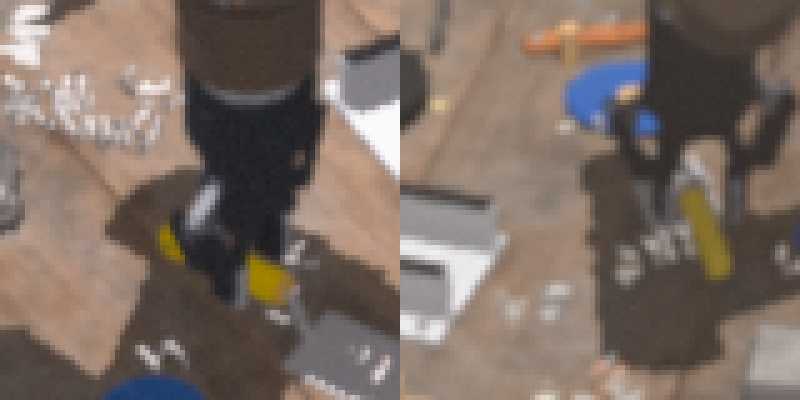

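Run:
```python
from geo import *
s=Cam('p','scene')
for z in(0,10,20,30,40): print(z,s.plane([[277,240]],z).round(1))
d=Cam('p','side')
for z in(0,10,20,30,40): print(z,d.plane([[240+(645-400)/5,180+228/5],[240+(735-400)/5,180+225/5]],z).round(1).tolist())
```

```text
0 [[448.3 -30.1   0. ]]
10 [[443.2 -37.6  10. ]]
20 [[438.  -45.1  20. ]]
30 [[432.9 -52.6  30. ]]
40 [[427.7 -60.1  40. ]]
0 [[492.3, -73.0, 0.0], [428.1, -88.8, 0.0]]
10 [[489.5, -58.4, 10.0], [426.0, -74.1, 10.0]]
20 [[486.6, -43.8, 20.0], [423.8, -59.3, 20.0]]
30 [[483.8, -29.2, 30.0], [421.7, -44.5, 30.0]]
40 [[480.9, -14.6, 40.0], [419.5, -29.8, 40.0]]
```

>>> drive_tool --plan '[[[0, 0, 0.004], 0], [[0, 0, 0.004], 0], [[0, 0, 0], 0], [[0, 0, 0], 0]]'

```text
clock: 19.0
position: [450.6, -46.3, 22.5]
ee_rot: [0.828, -0.561, -0.0, 0.0]
contact_force: [-0.4, 0.5, 0.3]
gripper_width: 38.3
```

>>> drive_tool --plan '[[[0, 0, 0], 0], [[0, 0, 0], 0], [[0, 0, 0], 0], [[0, 0, 0], 0], [[0, 0, 0], 0]]' --fingers 1

```text
clock: 19.62
position: [450.7, -46.2, 22.7]
ee_rot: [0.828, -0.561, 0.0, -0.0]
contact_force: [-1.0, 0.3, 3.4]
gripper_width: 14.7
```

```bash
python3 look.py q scene side wrist|head -c 10
python3 - <<'E'
from geo import *
d=Cam('q','scene');a=cv2.resize(d.im[180:260,230:310,::-1],None,fx=5,fy=5,interpolation=0)
d=Cam('q','side');b=cv2.resize(d.im[180:260,240:320,::-1],None,fx=5,fy=5,interpolation=0);cv2.imwrite('pics/q2.png',np.hstack([a,b]))
E
python3 handle.py q
```

```text
{'clock': h 5307 [256 248  43 142] ((448.2817687988281, -37.80455017089844), (15.82759952545166, 64.26319885253906), 21.885534286499023)
[448.87607  -39.146698] -68.247765
```

View pics/q2.png

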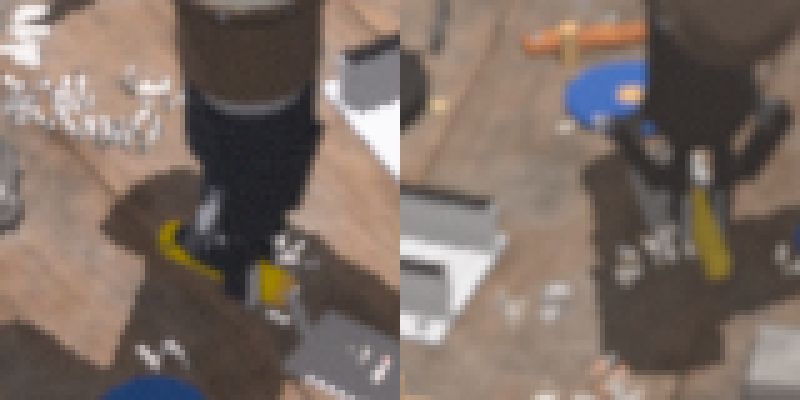

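View pics/q_wrist.png

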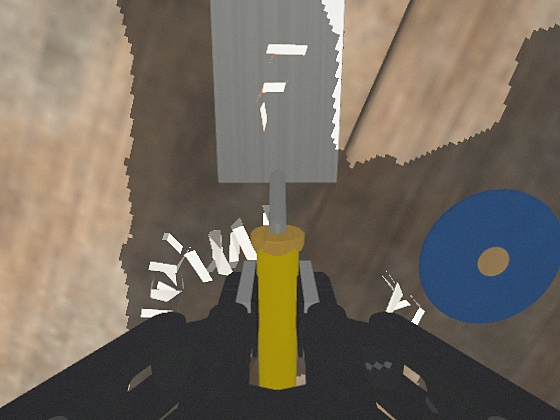

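>>> drive_tool --plan '[[[0, 0, 0], -1.2], [[0.005, 0.001, 0], 0], [[0.01, 0, 0], 0], [[0.01, 0, 0], 0], [[0.005, 0, 0], 0], [[0, 0, 0], 0]]'

```text
clock: 20.52
position: [462.0, -74.5, 22.7]
ee_rot: [0.834, -0.552, 0.0, -0.0]
contact_force: [-0.1, -1.0, 3.3]
gripper_width: 14.4
```

```bash
python3 look.py r wrist|head -c 10
```

```text
{'clock':
```

View pics/r_wrist.png

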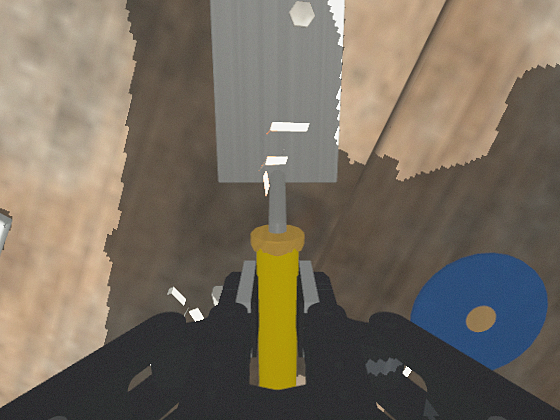

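>>> drive_tool --plan '[[[0.006, 0, 0], 0], [[0.008, 0, 0], 0], [[0.008, 0, 0], 0], [[0.008, 0, 0], 0], [[0.008, 0, 0], 0], [[0.008, 0, 0], 0], [[0.008, 0, 0], 0], [[0.004, 0, 0], 0], [[0, 0, 0], 0]]'

```text
clock: 21.7
position: [483.9, -127.5, 22.8]
ee_rot: [0.834, -0.552, -0.0, -0.0]
contact_force: [-1.4, 2.2, 6.0]
gripper_width: 14.8
```

```bash
python3 look.py s scene side wrist|head -c 10
python3 - <<'E'
from geo import *
d=Cam('s','scene');a=cv2.resize(d.im[220:320,300:420,::-1],None,fx=3.3,fy=3.3,interpolation=3)
d=Cam('s','side');b=cv2.resize(d.im[160:260,250:370,::-1],None,fx=3.3,fy=3.3,interpolation=3);cv2.imwrite('pics/s2.png',np.hstack([a,b]))
E
```

```text
{'clock':
```

View pics/s2.png

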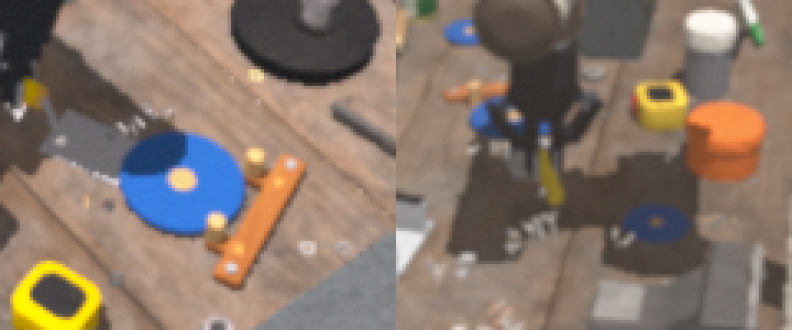

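View pics/s_wrist.png

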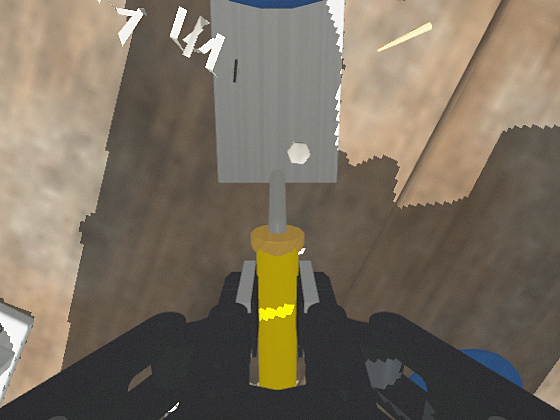

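>>> drive_tool --plan '[[[0.005, 0, 0], 0], [[0.006, 0, 0], 0], [[0.006, 0, 0], 0], [[0.006, 0, 0], 0], [[0.006, 0, 0], 0], [[0.006, 0, 0], 0], [[0.006, 0, 0], 0], [[0.004, 0, 0], 0], [[0, 0, 0], 0]]'

```text
clock: 22.98
position: [501.0, -168.6, 22.9]
ee_rot: [0.834, -0.552, -0.001, -0.0]
contact_force: [-2.3, 4.3, 7.5]
gripper_width: 14.8
```

```bash
python3 look.py t scene wrist|head -c 10
python3 - <<'E'
from geo import *
d=Cam('t','scene');a=cv2.resize(d.im[220:320,300:420,::-1],None,fx=3.3,fy=3.3,interpolation=3)
d=Cam('t','wrist');b=cv2.resize(d.im[:,:,::-1],(396,297));cv2.imwrite('pics/t2.png',np.hstack([a[:297],b]))
E
```

```text
{'clock':
```

View pics/t2.png

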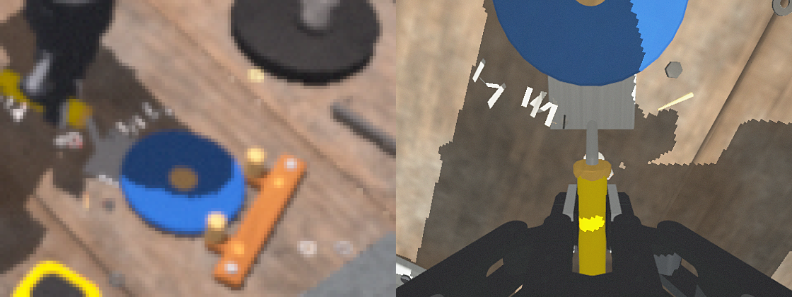

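```bash
cat > gap.py <<'E'
from geo import *
import sys
w=Cam(sys.argv[1],'wrist'); off=float(sys.argv[2]) if len(sys.argv)>2 else 0
B=sorted([b for b in blobs(w.im,(100,100,40),(125,255,255),800)],key=lambda b:-b[0])[0]
ys,xs=np.nonzero(B[3]);i=ys.argmax();c=xs[ys==ys.max()].mean();print('disc bottom px',c,ys.max())
g=cv2.cvtColor(w.im,cv2.COLOR_RGB2GRAY)[:,240:262].mean(1);print('blade edge rows',[(r,int(g[r]-g[r+2])) for r in range(150,230) if abs(g[r]-g[r+2])>12])
re=w.plane([[c,ys.max()]],off+6)[0]; be=w.plane([[255,float(sys.argv[3]) if len(sys.argv)>3 else 182]],off+2)[0]
print(re,be)
hub=[b for b in blobs(w.im,(12,60,60),(30,220,255),100) if b[1][1]<110 and abs(b[1][0]-280)<60]
for h in hub: print('hub',h[1],h[2],w.plane([h[1]],off+12))
E
python3 gap.py t
```

```text
disc bottom px 275.5 120
blade edge rows [(181, 39), (182, 27), (226, -12)]
[ 528.76608466 -229.89086305    6.        ] [ 526.56292453 -199.7645501     2.        ]
hub [274.5560166    2.96680498] [255   0  40   9] [[ 546.57149604 -271.17307211   12.        ]]
```

>>> drive_tool --plan '[[[0.005, 0, 0], 0], [[0.005, 0, 0], 0], [[0.005, 0, 0], 0], [[0, 0, 0], 0], [[0, 0, 0], 0]]'

```text
clock: 23.7
position: [506.7, -182.2, 22.9]
ee_rot: [0.834, -0.552, -0.001, 0.0]
contact_force: [-2.5, 5.4, 7.8]
gripper_width: 14.4
```

```bash
python3 look.py u wrist|head -c 10;python3 gap.py u
```

```text
{'clock': disc bottom px 275.0 155
blade edge rows [(151, -21), (152, -22), (153, -23), (154, -24), (181, 39), (182, 25)]
[ 528.63361209 -229.33722573    6.        ] [ 532.18953979 -213.43943539    2.        ]
hub [274.25234742  22.00782473] [244   0  61  50] [[ 549.65072191 -278.48229103   12.        ]]
```

>>> drive_tool --plan '[[[-0.002, 0, 0], 0], [[0, 0, -0.002], 0], [[0, 0, -0.004], 0], [[0, 0, -0.005], 0], [[0, 0, -0.005], 0], [[0, 0, -0.002], 0], [[0, 0, 0], 0]]'

```text
clock: 24.62
position: [506.6, -181.1, 40.8]
ee_rot: [0.833, -0.553, 0.0, -0.0]
contact_force: [-0.4, -0.2, -1.6]
gripper_width: 14.5
```

```bash
python3 look.py v wrist scene|head -c 10;python3 gap.py v 17
python3 - <<'E'
from geo import *
d=Cam('v','scene');a=cv2.resize(d.im[220:320,300:420,::-1],None,fx=3.3,fy=3.3,interpolation=3)
d=Cam('v','wrist');b=cv2.resize(d.im[:,:,::-1],(396,297));cv2.imwrite('pics/v2.png',np.hstack([a[:297],b]))
E
```

```text
{'clock': disc bottom px 274.5 155
blade edge rows [(151, -21), (152, -25), (153, -24), (154, -23), (155, -13), (181, 25), (182, 31), (225, -13), (226, -27), (227, -27)]
[ 528.74922285 -228.06934477   23.        ] [ 532.13426628 -212.1729675    19.        ]
hub [274.36774445  22.25788859] [245   0  60  51] [[ 549.58336996 -277.56709146   29.        ]]
```

View pics/v2.png

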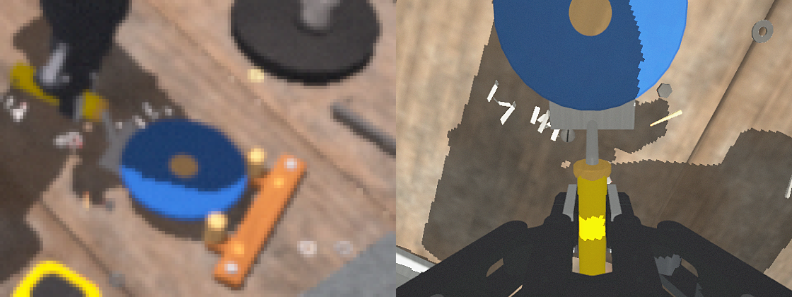

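>>> drive_tool --plan '[[[0, 0, -0.004], 0], [[0, 0, -0.008], 0], [[0, 0, -0.01], 0], [[0, 0, -0.01], 0], [[0, 0, -0.01], 0], [[0, 0, -0.01], 0], [[0, 0, -0.01], 0], [[0, 0, -0.008], 0], [[0, 0, -0.004], 0], [[0, 0, 0], 0]]'

```text
clock: 25.98
position: [506.6, -181.1, 114.8]
ee_rot: [0.833, -0.553, 0.0, -0.0]
contact_force: [-0.0, -0.7, -2.3]
gripper_width: 14.8
```

```bash
python3 look.py w wrist scene side|head -c 10
python3 - <<'E'
from geo import *
n=Cam('n','wrist').im[0:180,0:110,::-1]; s=Cam('w','scene').im[170:225,285:360,::-1]; d=Cam('w','side').im[205:255,200:270,::-1]; c=Cam('c','wrist').im[50:300,400:560,::-1]; b=Cam('b','wrist').im[0:95,360:520,::-1]
cv2.imwrite('pics/st1.png',np.hstack([cv2.resize(s,None,fx=7,fy=7,interpolation=3)[:350],cv2.resize(d,(270,350),interpolation=3)]))
cv2.imwrite('pics/st2.png',np.hstack([cv2.resize(n,None,fx=3,fy=3,interpolation=3)[:500],cv2.resize(c,None,fx=2,fy=2,interpolation=3)[:500]]))
cv2.imwrite('pics/st3.png',cv2.resize(b,None,fx=5,fy=5,interpolation=3))
E
```

```text
{'clock':
```

View pics/st1.png

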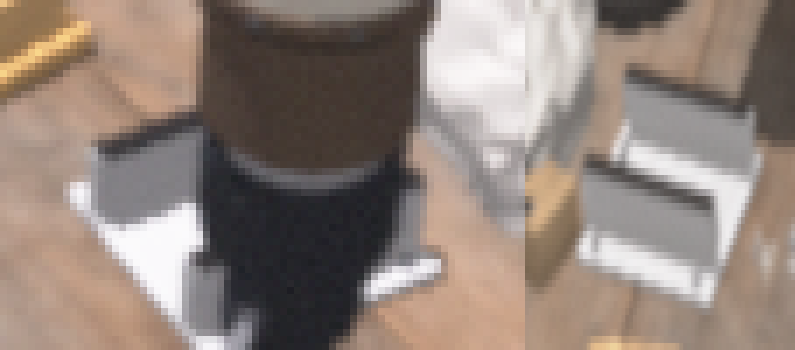

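View pics/st2.png

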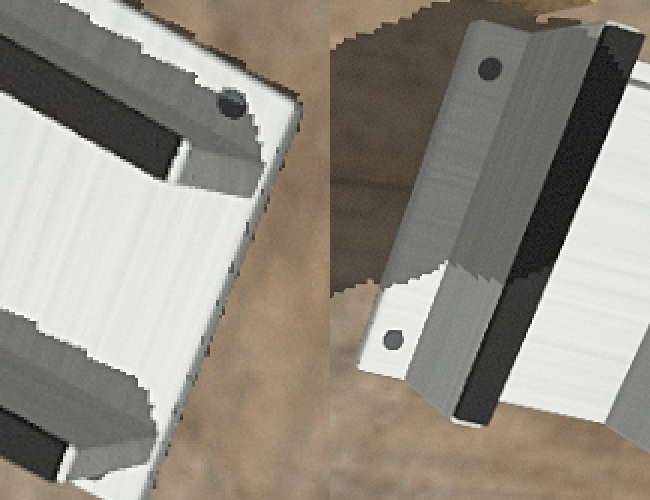

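View pics/st3.png

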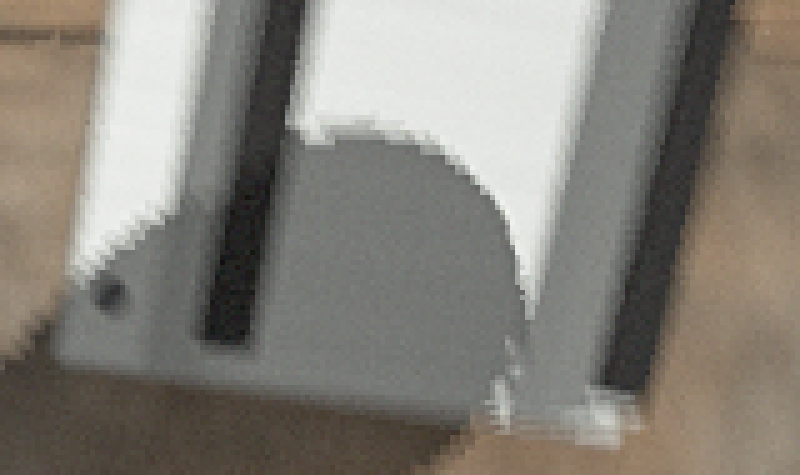

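View pics/w_wrist.png

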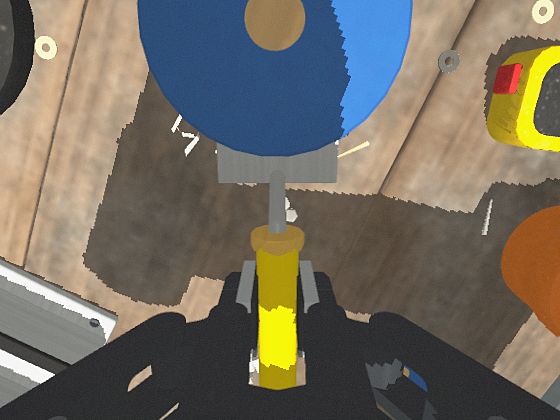

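Run:
```python
from geo import *
n=Cam('n','wrist');c=Cam('c','wrist');b=Cam('b','wrist')
def M(cam,ps): 
    q=cam.plane(ps,50)[:,:2]; print(q.round(1).tolist(),q.mean(0).round(1)); return q.mean(0)
nL=M(n,[[61.7,46.7],[56,60.7]]);nR=M(n,[[24,148.3],[20,161]])
cn=M(c,[[461.5,259],[478.5,262]]);cf=M(c,[[537.5,61],[556.5,65]])
bl=M(b,[[400,68],[409.4,69.4]]);br=M(b,[[480.6,77],[489,79]])
v=cf-cn;print('len',np.linalg.norm(v),np.degrees(np.arctan2(v[1],v[0])));
x=v/np.linalg.norm(v);y=np.array([-x[1],x[0]])
print('b sep',bl-br,(bl-br)@x,(bl-br)@y); print('n sep',(nL-nR)@x,(nL-nR)@y)
for q,l in((cn,'c'),(bl,'b')): print(l,'centre',q+65*x-43*y)
for q,l in((br,'b'),): print(l,'centre',q+65*x+43*y)
for q,s in((nL,0),(nR,0)):
  for s in (43,-43): print('n',q+65*x+s*y)
```

```text
[[594.3, -23.6], [595.9, -12.6]] [595.1 -18.1]
[[604.5, 60.8], [605.5, 72.1]] [605.   66.5]
[[608.5, 73.5], [607.5, 61.4]] [608.   67.4]
[[733.5, 58.6], [732.8, 46.7]] [733.2  52.7]
[[610.5, 73.3], [609.3, 63.4]] [609.9  68.4]
[[603.2, -12.9], [601.4, -22.2]] [602.3 -17.5]
len 126.05743851546988 -6.7344106679580715
b sep [ 7.58945113 85.87914977] -2.533719950632336 86.17661165516354
n sep 0.021473048063560905 -85.16741761363761
c centre [667.48950454  17.11113103]
b centre [669.42506121  18.02569718]
b centre [671.92058875  17.55318185]
n [664.65752966  16.96884345]
n [654.57255099 -68.43779098]
n [674.62354885 101.55115806]
n [664.53857017  16.14452363]
```

>>> drive_tool --plan '[[[-0.0039, -0.0031, -0.002], 0], [[-0.0079, -0.0061, -0.004], 0], [[-0.0118, -0.0092, -0.004], 0], [[-0.0158, -0.0123, -0.004], 0], [[-0.0158, -0.0123, -0.004], 0], [[-0.0158, -0.0123, -0.002], 0], [[-0.0158, -0.0123, 0], 0], [[-0.0158, -0.0123, 0], 0], [[-0.0158, -0.0123, 0], 0], [[-0.0158, -0.0123, 0], 0], [[-0.0158, -0.0123, 0], 0], [[-0.0118, -0.0092, 0], 0]]'

```text
clock: 27.62
position: [560.0, 18.3, 134.5]
ee_rot: [0.834, -0.552, 0.0, -0.0]
contact_force: [0.1, -0.6, -2.0]
gripper_width: 14.9
```

>>> drive_tool --plan '[[[-0.0079, -0.006, 0], 0], [[0, 0, 0], -2], [[0, 0, 0], -4], [[0, 0, 0], -6], [[0, 0, 0], -7], [[0, 0, 0], -7], [[0, 0, 0], -7], [[0, 0, 0], -7], [[0, 0, 0], -7], [[0, 0, 0], -6], [[0, 0, 0], -4], [[0, 0, 0], -2]]'

```text
clock: 29.12
position: [561.7, 25.9, 134.5]
ee_rot: [0.998, -0.07, -0.0, 0.0]
contact_force: [1.1, -0.4, -1.3]
gripper_width: 14.8
```

```bash
python3 look.py x wrist scene side|head -c 10; python3 gap.py x 113
```

```text
{'clock': disc bottom px 274.5 155
blade edge rows [(151, -17), (152, -21), (153, -19), (154, -18), (181, 26), (182, 27)]
[614.31216215  19.99525357 119.        ] [602.56916709  30.9120713  115.        ]
hub [274.27559362  22.27286882] [245   0  60  51] [[666.70628676  12.57770024 125.        ]]
```

View pics/x_wrist.png

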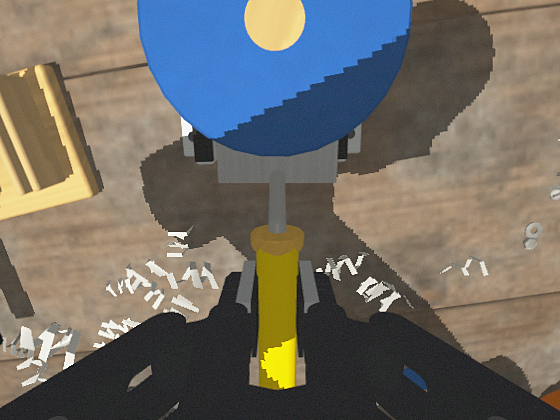

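View pics/x_side.png

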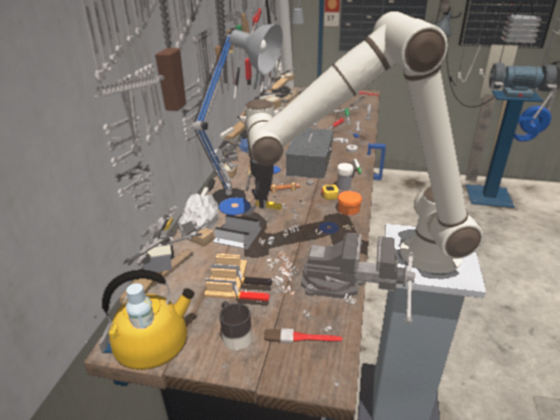

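>>> drive_tool --plan '[[[0, 0, 0], -1.2], [[0, 0, 0], 0]]'

```text
clock: 29.52
position: [562.0, 26.5, 134.5]
ee_rot: [0.998, -0.06, -0.0, 0.0]
contact_force: [-0.8, -0.4, -2.1]
gripper_width: 14.9
```

```bash
python3 look.py y wrist|tail -c 330; python3 gap.py y 113
python3 - <<'E'
from geo import *
w=Cam('y','wrist');cv2.imwrite('pics/y2.png',cv2.resize(w.im[110:190,170:370,::-1],None,fx=4,fy=4,interpolation=0))
E
```

```text
947770e-02]), 'position': array([562.0407495 ,  26.5264921 , 134.54824447]), 'ee_rot': array([ 9.98194539e-01, -6.00638027e-02, -3.22711842e-05,  4.14593919e-05]), 'contact_force': array([ 0.40258688, -0.79785601, -2.49301285]), 'wrist_torque': array([-0.00840924,  0.18880875, -0.00560216]), 'gripper_width': 15.292636590207675}
disc bottom px 274.5 155
blade edge rows [(151, -17), (152, -20), (153, -19), (154, -19), (181, 25), (182, 27)]
[614.75255883  21.67744788 119.        ] [602.79188361  32.36339617 115.        ]
hub [274.27141745  22.26285047] [245   0  60  51] [[667.31580873  15.30308015 125.        ]]
```

View pics/y2.png

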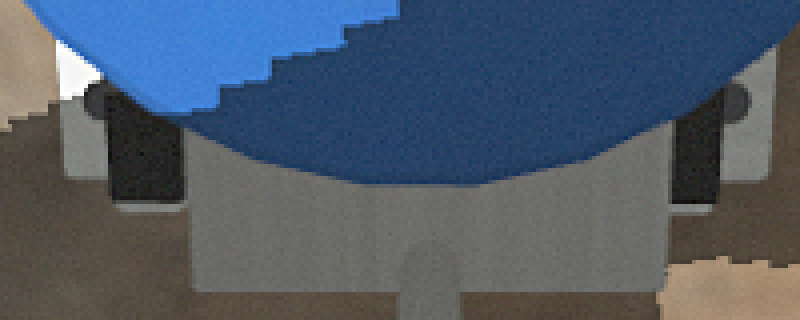

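Run:
```python
from geo import *
w=Cam('y','wrist')
P=w.plane([[170+109/4,110+201/4],[170+719/4,110+204/4]],50)[:,:2];d=P[0]-P[1];print(P,np.linalg.norm(d),np.degrees(np.arctan2(d[1],d[0]))-90)
a=np.radians(-6.5);x=np.array([np.cos(a),np.sin(a)]);print('centre',P.mean(0)+65*x)
```

```text
[[608.17816021  72.88375159]
 [595.95562335 -24.34372535]] 97.99271748653871 -7.16510803332811
centre [666.6490624   16.91180423]
```

>>> drive_tool --plan '[[[-0.0005, -0.0016, 0.003], 0], [[0, 0, 0.006], 0], [[0, 0, 0.008], 0], [[0, 0, 0.008], 0], [[0, 0, 0.008], 0], [[0, 0, 0.008], 0], [[0, 0, 0.008], 0], [[0, 0, 0.005], 0], [[0, 0, 0.003], 0], [[0, 0, 0], 0]]'

```text
clock: 30.82
position: [561.7, 28.2, 77.4]
ee_rot: [0.998, -0.06, -0.0, 0.0]
contact_force: [0.7, 0.2, -1.6]
gripper_width: 14.8
```

```bash
python3 look.py z wrist scene side|head -c 10; python3 gap.py z 54
python3 - <<'E'
from geo import *
w=Cam('z','wrist').im[0:200,130:430,::-1]; s=Cam('z','side').im[180:260,190:290,::-1]
cv2.imwrite('pics/z2.png',np.hstack([cv2.resize(w,(450,300)),cv2.resize(s,(350,280),interpolation=3).__class__(0) if 0 else cv2.copyMakeBorder(cv2.resize(s,(350,280),interpolation=3),0,20,0,0,cv2.BORDER_CONSTANT)]))
E
```

```text
{'clock': disc bottom px 274.5 155
blade edge rows [(151, -19), (152, -20), (153, -21), (154, -21), (181, 34), (182, 39)]
[614.20683092  23.37723162  60.        ] [602.11603516  34.18475685  56.        ]
hub [274.27559362  22.27286882] [245   0  60  51] [[667.39411666  16.92264009  66.        ]]
```

View pics/z2.png

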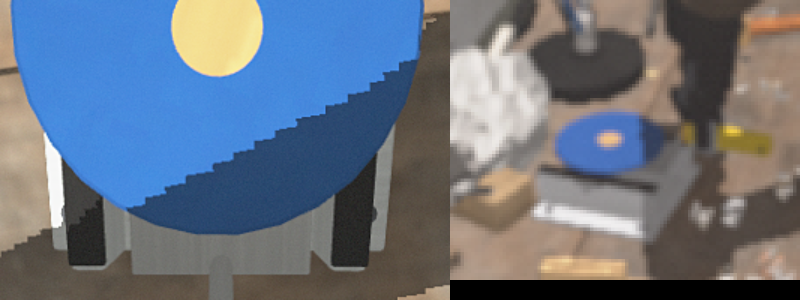

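Run:
```python
from geo import *
w=Cam('z','wrist')
P=w.plane([[175.3,176.5],[375.5,177.3]],50)[:,:2];d=P[0]-P[1];print(P,np.linalg.norm(d),np.degrees(np.arctan2(d[1],d[0]))-90)
a=np.radians(-6.9);x=np.array([np.cos(a),np.sin(a)]);print('centre',P.mean(0)+65*x)
```

```text
[[608.34293091  73.09916819]
 [596.1893609  -24.23202419]] 98.08705456442155 -7.117580367386992
centre [666.79537313  16.62467748]
```

>>> drive_tool --plan '[[[0, 0, 0.003], 0], [[0, 0, 0.003], 0], [[0, 0, 0.002], 0], [[0, 0, 0.002], 0], [[0, 0, 0.003], 0], [[0, 0, 0.003], 0], [[0, 0, 0.003], 0], [[0, 0, 0], 0]]'

```text
clock: 31.98
position: [561.6, 28.1, 58.2]
ee_rot: [0.998, -0.06, -0.0, 0.0]
contact_force: [-0.2, 0.2, -1.2]
gripper_width: 14.4
```

```bash
python3 look.py za wrist scene side|head -c 10; python3 gap.py za 48
python3 - <<'E'
from geo import *
w=Cam('za','wrist').im[0:200,130:430,::-1]; s=Cam('za','side').im[180:260,190:290,::-1]
cv2.imwrite('pics/za2.png',np.hstack([cv2.resize(w,(450,300)),cv2.copyMakeBorder(cv2.resize(s,(350,280),interpolation=3),0,20,0,0,cv2.BORDER_CONSTANT)]))
E
```

```text
{'clock': disc bottom px 274.5 159
blade edge rows [(155, -14), (156, -20), (157, -24), (158, -26), (159, -17), (181, 35), (182, 33)]
[614.13775868  23.2329904   54.        ] [604.61416748  32.98820091  50.        ]
hub [273.69146785  19.09098261] [241   0  66  45] [[665.63492962  17.18872952  60.        ]]
```

View pics/za2.png

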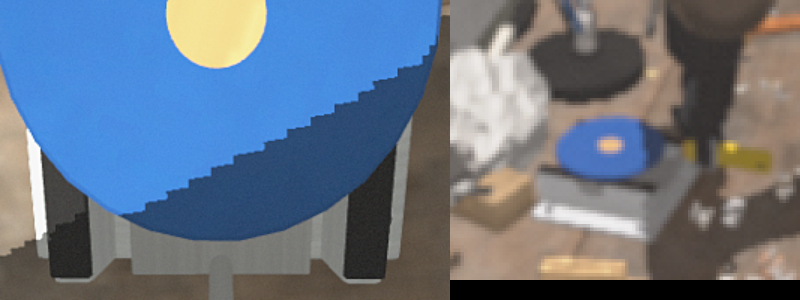

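Run:
```python
from geo import *
w=Cam('n','wrist')
for z in(0,60,100,130): print(z,w.plane([[277,257],[330,285],[225,300]],z)[:,:2].round().tolist())
w=Cam('za','wrist')
s=Cam('a','scene')
for z in (0,60,100,130): print(z,s.plane([[232,190],[222,230],[212,178],[205,190]],z)[:,:2].round().tolist())
```

```text
0 [[376.0, 88.0], [313.0, 95.0], [406.0, 154.0]]
60 [[386.0, 63.0], [335.0, 70.0], [411.0, 118.0]]
100 [[393.0, 47.0], [349.0, 52.0], [414.0, 93.0]]
130 [[398.0, 35.0], [360.0, 40.0], [417.0, 75.0]]
0 [[457.0, 254.0], [331.0, 107.0], [432.0, 352.0], [381.0, 309.0]]
60 [[425.0, 193.0], [307.0, 55.0], [402.0, 285.0], [354.0, 244.0]]
100 [[404.0, 152.0], [291.0, 19.0], [382.0, 240.0], [336.0, 201.0]]
130 [[389.0, 121.0], [279.0, -7.0], [367.0, 207.0], [322.0, 169.0]]
```

>>> drive_tool --plan '[[[-0.003, 0, 0], 0], [[-0.006, 0, 0], 0], [[-0.01, 0, 0], 0], [[-0.01, 0, 0], 0], [[-0.01, 0, 0], 0], [[-0.01, 0, 0], 0], [[-0.01, 0, 0], 0], [[-0.006, 0, 0], 0], [[-0.003, 0, 0], 0], [[0, 0, 0], 0]]'

```text
clock: 33.38
position: [494.3, 36.4, 58.6]
ee_rot: [0.998, -0.06, 0.0, -0.0]
contact_force: [0.3, 1.0, -1.8]
gripper_width: 15.0
```

```bash
python3 look.py zb wrist scene side|head -c 10; python3 gap.py zb 48
```

```text
{'clock': Traceback (most recent call last):
  File "gap.py", line 4, in <module>
    B=sorted([b for b in blobs(w.im,(100,100,40),(125,255,255),800)],key=lambda b:-b[0])[0]
      ~~~~~~~~~~~~~~~~~~~~~~~~~~~~~~~~~~~~~~~~~~~~~~~~~~~~~~~~~~~~~~~~~~~~~~~~~~~~~~~~~~^^^
IndexError: list index out of range
```

View pics/zb_wrist.png

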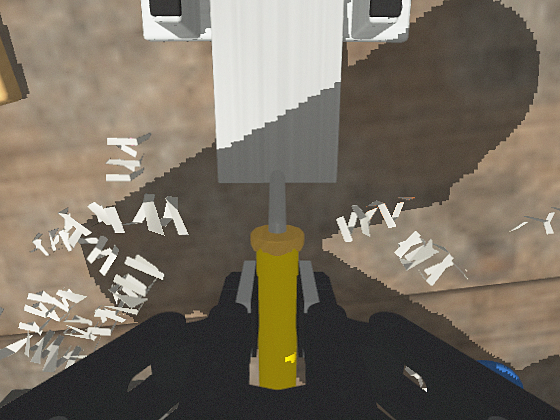

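View pics/zb_scene.png

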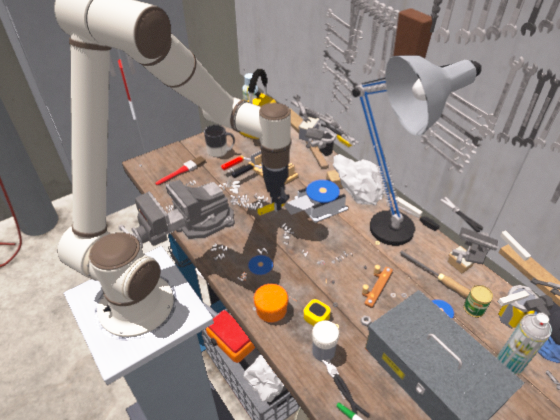

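Run:
```python
from geo import *
s=Cam('a','scene')
print(s.proj([[376,88,0],[386,63,60],[393,47,100],[379,80,20],[395,48,94],[395,48,60]]).round())
cv2.imwrite('pics/vise.png',cv2.resize(s.im[150:260,120:270,::-1],None,fx=5,fy=5))
```

```text
[[237. 228.]
 [243. 218.]
 [247. 210.]
 [239. 224.]
 [247. 211.]
 [248. 219.]]
```

View pics/vise.png

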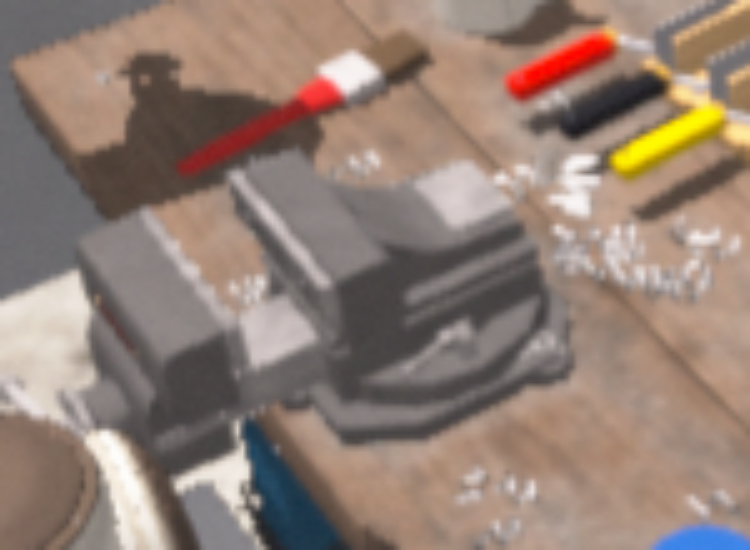

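>>> drive_tool --plan '[[[-0.005, 0, 0], 0], [[-0.01, 0, 0], 0], [[-0.01, 0, 0], 0], [[-0.01, 0, 0], 0], [[-0.004, 0, 0], 0], [[0, 0, 0], 0]]'

```text
clock: 34.28
position: [455.4, 41.1, 58.7]
ee_rot: [0.998, -0.06, 0.0, -0.0]
contact_force: [0.4, 0.6, -0.9]
gripper_width: 14.7
```

>>> drive_tool --plan '[[[0, 0.008, 0], 0], [[0, 0.016, 0], 0], [[0, 0.02, 0], 0], [[0, 0.02, 0], 0], [[0, 0.02, 0], 0], [[0.005, 0.02, 0], 0], [[0.01, 0.018, 0], 0], [[0.01, 0.012, 0], 0], [[0.01, 0.004, 0], 0], [[0, 0, 0], 0]]'

```text
clock: 35.52
position: [474.6, -100.4, 58.5]
ee_rot: [0.998, -0.06, 0.0, -0.0]
contact_force: [-0.5, -0.2, -0.4]
gripper_width: 14.8
```

```bash
python3 look.py zc scene side|head -c 10
```

```text
{'clock':
```

View pics/zc_scene.png

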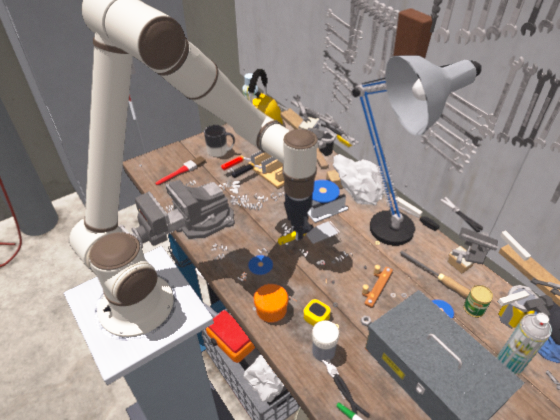

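Clear of the stand, with the disc resting on it. Now lower the blade to the bench (contact at about TCP z 22.8).

>>> drive_tool --plan '[[[0, 0, 0.008], 0], [[0, 0, 0.012], 0], [[0, 0, 0.008], 0], [[0, 0, 0.004], 0], [[0, 0, 0.002], 0], [[0, 0, 0.001], 0], [[0, 0, 0], 0]]'

```text
clock: 36.5
position: [473.9, -100.2, 23.7]
ee_rot: [0.998, -0.06, 0.0, -0.0]
contact_force: [0.2, -0.5, -0.3]
gripper_width: 14.7
```

>>> drive_tool --plan '[[[0, 0, 0.0012], 0], [[0, 0, 0], 0], [[0, 0, 0], 0]]'

```text
clock: 36.88
position: [473.9, -100.2, 22.7]
ee_rot: [0.998, -0.06, 0.0, -0.0]
contact_force: [-1.1, 1.0, 3.3]
gripper_width: 14.7
```

Touching. Release and withdraw upwards.

>>> drive_tool --plan '[[[0, 0, 0], 0], [[0, 0, 0], 0], [[0, 0, 0], 0], [[0, 0, -0.005], 0], [[0, 0, -0.015], 0], [[0, 0, -0.03], 0], [[0, 0, -0.04], 0], [[0, 0, -0.04], 0], [[-0.03, 0, -0.03], 0], [[-0.03, 0, -0.02], 0], [[0, 0, 0], 0]]' --fingers 0.1

```text
clock: 38.25
position: [413.5, -92.9, 204.4]
ee_rot: [0.998, -0.06, 0.002, -0.001]
contact_force: [-0.2, 0.4, 0.1]
gripper_width: 38.3
```

```bash
python3 look.py zd wrist scene side|head -c 10; python3 handle.py zd
python3 - <<'E'
from geo import *
s=Cam('zd','scene');d=Cam('zd','side')
a=s.im[110:330,200:400,::-1];b=d.im[160:330,190:380,::-1]
cv2.imwrite('pics/zd2.png',np.hstack([cv2.resize(a,(400,440),interpolation=3),cv2.resize(b,(400,440),interpolation=3)]))
w=Cam('zd','wrist')
B=blobs(w.im,(100,100,40),(125,255,255),800)
for x in B:
    ys,xs=np.nonzero(x[3]);h=cv2.convexHull(w.plane(np.c_[xs,ys],60)[:,:2].astype(np.float32));print(cv2.minEnclosingCircle(h))
for c in(s,d):
    for x in blobs(c.im,(100,100,60),(125,255,255),100): 
        P=c.plane([x[1]],59)[0]
        if 600<P[0]<720 and -50<P[1]<80: print('disc',x[0],P)
E
```

```text
{'clock': h 1949 [267  92  21 104] ((455.4287109375, -97.66218566894531), (16.322101593017578, 85.52188873291016), 83.36034393310547)
[456.40524  -97.679245] 172.95168
h 3205 [475 166  85  73] ((382.5227355957031, -305.8473815917969), (68.17713165283203, 72.17583465576172), 16.97555923461914)
[ 383.18506 -301.0065 ] 68.88085
((373.883544921875, -88.23182678222656), 30.68055534362793)
disc 569 [664.43066662  15.80643975  59.        ]
disc 386 [663.20268839  26.14032518  59.        ]
```

View pics/zd2.png

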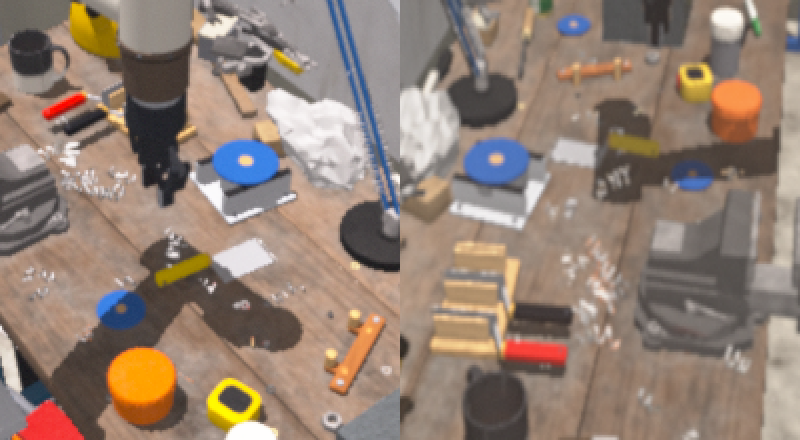

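View pics/zd_wrist.png

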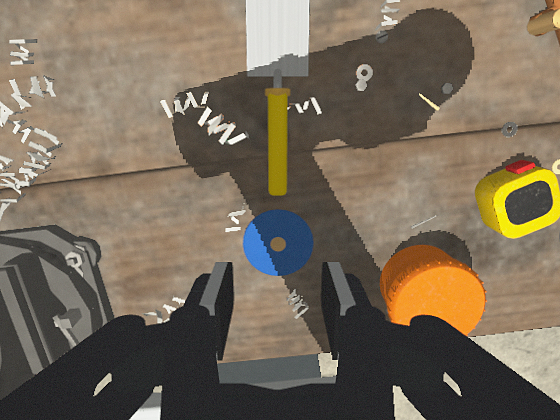

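Run:
```python
from geo import *
s=Cam('zd','scene');d=Cam('zd','side');r=[]
for c in(s,d):
    p=c.proj([[666,16,60]])[0]
    for x in blobs(c.im,(10,40,120),(32,220,255),4):
        if np.hypot(*(x[1]-p))<10: print(x[0],x[1],c.plane([x[1]],60)); r.append(x[1])
print(tri(s,r[0],d,r[1]))
for n,X in(('cup',None),):
    for t in('a','zd'):
        for x in blobs(Cam(t,'scene').im,(22,150,120),(34,255,255),200): print(t,x[0],x[1].round(1))
```

```text
21 [322.42857143 189.71428571] [[667.46317447  19.9753092   60.        ]]
14 [235.5 221. ] [[664.36891549  20.10366213  60.        ]]
(array([665.67294097,  19.29093397,  60.2362299 ]), np.float64(2.568318800973498))
a 1513 [258.7 117.7]
a 356 [315.5 312.7]
zd 425 [246.2 125.5]
zd 356 [315.5 312.7]
```

>>> drive_tool --plan '[[[0.03, -0.03, -0.01], 0], [[0.03, -0.03, -0.01], 0], [[0.03, -0.03, -0.01], 0], [[0.03, -0.025, -0.01], 0], [[0.03, 0, 0], 0], [[0, 0, 0], 0], [[0, 0, 0], 0]]'

```text
clock: 39.28
position: [576.5, 3.0, 240.8]
ee_rot: [0.998, -0.06, -0.001, 0.0]
contact_force: [-0.2, -0.0, 0.5]
gripper_width: 38.0
```

```bash
python3 look.py ze wrist|head -c 10
python3 - <<'E'
from geo import *
w=Cam('ze','wrist')
for x in blobs(w.im,(100,100,40),(125,255,255),1500):
    ys,xs=np.nonzero(x[3])
    for z in(59,):
        h=cv2.convexHull(w.plane(np.c_[xs,ys],z)[:,:2].astype(np.float32));print(x[2],cv2.minEnclosingCircle(h))
E
```

```text
{'clock': [186  17 126 132] ((668.9509887695312, 16.5179443359375), 55.13755798339844)
```

View pics/ze_wrist.png

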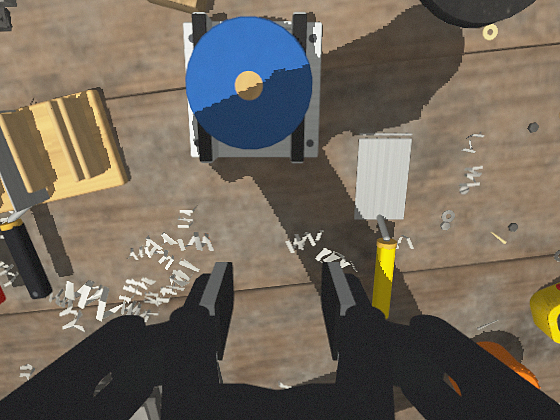

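```bash
python3 -c "
from bench import arm
print(arm.job_done())"
```

```text
the job is handed in; nothing more can be done
None
```

The job was handed in at about 39 s. The disc is centred on the drying stand and the spatula lies flat on the bench, handle side up.

**What I did:**
- I gripped the spatula's blade in the rack and lifted it out, set it on edge on the bench, and tipped it over so it lay flat.
- I let go, took it again by the handle, and slid the blade under the disc against the dowels.
- I lifted the disc level, lowered it onto the two rails, drew the blade out, and laid the spatula flat and released it.

**Last checks:**
- **Disc:** The overhead wrist view puts its centre at (669, 16.5). I measured the stand centre as (667, 17), so it is within about 2–3 mm. Its radius came out at 55 mm, as it should.
- **Side cameras:** The scene and side cameras put the disc centre at (666, 19, 60), about 4 mm from the wrist reading. The two rays miss each other by 2.6 mm, which fits the calibration.
- **Other objects:** The red and black tools looked unmoved in their slots, and so did the cup. The tape measure's pixel position is identical to the first picture.
- **Forces:** The largest contact force reported was about 11 N, when I set the spatula on the bench.

**What failed or disagreed:**
- The first attempt to grip the blade closed on nothing. In the images the fingertips were only about 0–5 mm ahead of the reported TCP, not the 25 mm stated, so I worked from the images after that.
- The gripper width read about 1.3 mm low on known thicknesses.

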